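# Open the beam shutter and start the shot

## Task

Open the beam path: without gripping it, gently push the counterweighted shutter arm with the round disc up past its balance point, so that it stays raised by itself. Once it is up, press the button on the control box fully in and let go. Do not press the button while that arm is still down, leave the shutter with the square plate lowered, and leave everything else where it stands.

Things in the scene. Friction and masses are not known exactly. Their poses are not given: they have to be found in the camera images.
- round_shutter: fixed stand of the shutter whose arm carries a round disc of 78 mm diameter: base plate 70 x 60 x 10 mm, post, and two cheeks up to 138 mm that hold the pivot. Origin: centre of the base's underside. Its own x axis is level and is the pivot's axis (square to the arm, roughly away from the robot); the lowered arm lies level along its -y
- round_arm (a joint): hinge of that shutter's arm, rad: 0 = lowered and level (resting on its stop), 1.5 = raised nearly upright (on its other stop). Counterweighted: below about 0.7 it falls back to 0, beyond about 0.9 it swings on to 1.5 by itself and stays. The arm weighs about 0.3 kg; about 0.6 N upward at its tip lifts it off. Hardly any friction
- round_pivot (a point): point on the pivot axis at the middle of the arm's bar, 120 mm above the table. The brass counterweight drum (30 mm) stands about 50 mm above the pivot when the arm is lowered and swings down on the side away from the arm (stand's +y)
- round_tip (a point): centre of the bar's free end, 200 mm from the pivot. The bar is aluminium, 14 mm wide (along the stand's x) and 10 mm high, so its underside is 115 mm above the table when lowered; the last 80 mm before the tip is bare bar, free to be pushed from below
- round_paddle (a point): centre of the beam-blocking paddle, a round disc of 78 mm diameter 5 mm thick, on the bar 75 mm from the pivot; turned 43 degrees about the bar, so that with the arm lowered its face looks up and away from the robot and its upper edge leans about 27 mm towards the robot
- square_shutter: fixed stand of the shutter whose arm carries a square plate of 70 x 70 mm: base plate 70 x 60 x 10 mm, post, and two cheeks up to 138 mm that hold the pivot. Origin: centre of the base's underside. Its own x axis is level and is the pivot's axis (square to the arm, roughly away from the robot); the lowered arm lies level along its -y
- square_arm (a joint): hinge of that shutter's arm, rad: 0 = lowered and level (resting on its stop), 1.5 = raised nearly upright (on its other stop). Counterweighted: below about 0.7 it falls back to 0, beyond about 0.9 it swings on to 1.5 by itself and stays. The arm weighs about 0.3 kg; about 0.6 N upward at its tip lifts it off. Hardly any friction
- square_pivot (a point): point on the pivot axis at the middle of the arm's bar, 120 mm above the table. The brass counterweight drum (30 mm) stands about 50 mm above the pivot when the arm is lowered and swings down on the side away from the arm (stand's +y)
- square_tip (a point): centre of the bar's free end, 200 mm from the pivot. The bar is aluminium, 14 mm wide (along the stand's x) and 10 mm high, so its underside is 115 mm above the table when lowered; the last 80 mm before the tip is bare bar, free to be pushed from below
- square_paddle (a point): centre of the beam-blocking paddle, a square plate of 70 x 70 mm 5 mm thick, on the bar 75 mm from the pivot; turned 43 degrees about the bar, so that with the arm lowered its face looks up and away from the robot and its upper edge leans about 27 mm towards the robot
- control_box: fixed grey bench control box 130 x 90 x 45 mm with a small green screen on its far half and one push button on its near half. Origin: centre of its underside
- start (a joint): travel of the push button, m: 0 = out, 0.006 = fully pressed; a spring, 5 N when fully down
- start_top (a point): centre of the top face of the white button (28 mm diameter, pressed straight down)
- bottle: amber glass bottle with white cap, 66 mm diameter, 150 mm tall (loose bystander; origin at the centre of its underside)
- spool: empty black spool standing on its flange, 90 mm diameter, 56 mm tall (loose bystander; origin at the centre of its underside)
- lens: lens in a black ring on a short post with a 56 mm round foot, 112 mm tall (loose bystander; origin at the centre of its underside)
- case: flat closed plastic case 60 x 50 x 22 mm (loose bystander; origin at the centre of its underside)
- driver: screwdriver lying flat, 150 mm long (loose bystander; origin at its underside)
- amplifier: small circuit module 55 x 55 x 22 mm with two brass connectors (loose bystander; origin at the centre of its underside)
- collar: black post collar, a ring of 38 mm diameter, 16 mm tall (loose bystander; origin at the centre of its underside)

How it is judged:
By the outcome, as a careful person would: the job done as asked, in the order asked, and still so for the second after the job is handed in, with the robot touching nothing.
It also fails if it takes over 58 s, if anything falls off the work surface, if the arm or the gripper's body presses on something with over 40 N, if the wrist force passes 120 N, or if a joint passes its speed limit or range.

## Robot

A 6-joint arm with a two-finger parallel gripper is mounted at the origin on the work surface. World frame = base frame: x ahead of the robot, y to its left, z up, the work surface at z = 0. Lengths are in m, angles in rad, forces in N, time in s.
With the tool pointing down it reaches from about 0.4 to 0.825 m from the base axis. Payload 7 kg.
Tool frame: the origin (TCP) lies between the finger pads; the fingertips stand 22 mm ahead of it and the grasp point (between the pads) lies 3 mm ahead of it; z points along the fingers, y is the direction in which the jaws open and shut (so a half turn about z gives the same grasp; the last joint's range is limited). The gripper opens to 88 mm and grips with 3 to 60 N. Pads are 19 mm wide; open, the fingers measure 130 mm over their backs; the gripper's body (78 mm by 193 mm) begins 47 mm behind the grasp point.
Start: joints at [-1.049, 0.359, 0.012, 0, -1.224, -0.288], TCP at [0.156, -0.657, 0.249] pointing down, gripper open.
Joint ranges: [-3.07, 3.07], [-1.43, 2.12], [-1.02, 1.25], [-3.03, 1.67], [-3.05, -0], [-3.03, 3.03]. Speed limits (rad/s): [2.39, 2.39, 3.01, 3.14, 3.14, 3.14].

## Interface

Orientations are given as [roll, pitch, yaw] about the fixed x, y, z axes, in that order (R = Rz(yaw) Ry(pitch) Rx(roll)).
In Python, from station import * gives the robot as it stands. The module is installed in compiled form; this text tells all that it offers.
- The arm moves only by the tool move_arm, never from a script. Its argument "rows" is a list of rows, each an object with "delta_rot": the turn, a rotation vector about the world's x, y, z in degrees, a list of three; "delta_pos": the shift along the world's x, y, z in cm, a list of three; "hand": the finger opening in cm, from 0 to 8.76. A call has exactly 10 rows; each row shifts and turns the commanded pose from where the row before left it; what a row does not reach is not made up. A row lasts 1/10 s, in which the tool goes at most 50 mm and 8.59 degrees, less where a joint would pass 70% of its speed; a pose out of reach is approached as far as the arm can. A call is refused whole if a number of a shift passes 5 or a number of a turn 8.59, either way. A call with a gripper value outside its range is refused whole. The fingers move at their own pace and stop on an object; "force" is the grip in N (left out, the last holds). Time passes only in rows, so rows that do not move let the fingers close, or fill a call up. It gives the time, the measured TCP pose, the force and the opening at its end, in the units of the state.
- get_state(): the state, without advancing time (a new reading comes with each control period).
- grab_frame(name): name is "side" or "top" or "wrist"; returns the picture (480x640x3 uint8, blue, green, red); there is no depth.
- camera_info(name): a dict with "camera_matrix" (3x3 intrinsics, pixels), "world_from_camera" (4x4, takes a point from camera to world coordinates); the wrist camera has in their place "T_tool_cam" (4x4, takes a point from camera to tool coordinates, whose origin is the TCP and whose axes are the flange's). Camera axes: x right, y down, z forward; pixel columns grow to the right and rows downward; lengths in m; the calibration is good to about 2 mm. A picture is of the moment at which its call begins: read the wrist's pose just before it. camera_info takes no time and is no camera call.
- job_done(): hands the job in, once; it reports no verdict.
The state is a dict: "t": time; "q": joint angles; "qd": joint speeds; "joint_efforts": joint torques, N m; "eef_pos": TCP position; "ee_rot": TCP orientation; "force": force on the tool from outside, world axes, zero at the start; "moment": the same for the moment, N m; "width": finger opening in m.
Only numpy, scipy, OpenCV 4.12 (cv2) and the standard library are available. Lean on these libraries where they do the work, as an engineer would, in place of code of your own. Each camera call takes 0.05 s, during which the arm holds its last target.

## Working session

There is one attempt and no reset: what is moved stays moved. The work goes in short steps, Python scripts to look and compute and a tool call to move; the robot and the scene stay as the last step left them, time stands still between calls to the robot, and variables do not carry over. Pictures are saved under pics/ and viewed, and the job is handed in when it is done.

Besides the shell and the picture viewer there is one more tool, called after ">>>" as a command line: name --argument value ..., lists and objects as JSON in quotes. move_arm: Moves the arm, as the interface text tells. Its arguments: {"type":"object","properties":{"rows":{"type":"array"},"force":{"type":"number"}},"required":["rows"]}

```bash
mkdir -p pics; python3 - <<'E'
from station import *
import cv2,numpy as np
s=get_state();print(s)
for n in ("side","top"):
    cv2.imwrite(f"pics/{n}0.png",grab_frame(n))
for n in ("side","top","wrist"):
    print(n,camera_info(n))
E
```

```text
{'t': 0.0, 'q': array([-1.04888843e+00,  3.59376989e-01,  1.10065600e-02, -3.28519658e-04,
       -1.22411216e+00, -2.88120022e-01]), 'qd': array([-0.00036754,  0.00037646, -0.00157446,  0.00031364,  0.00026816,
        0.00153482]), 'joint_efforts': array([ 4.10204939e-04, -5.82716310e+01,  2.93055224e+01,  6.99775949e+00,
        6.83968668e-03, -1.55963507e-04]), 'eef_pos': array([ 0.15623589, -0.65617492,  0.24761021]), 'ee_rot': array([ 3.13988814e+00, -1.83098388e-04, -2.90791651e+00]), 'force': array([ 0.08807078, -0.48006395, -0.19311389]), 'moment': array([-0.02210051, -0.01052378, -0.01497436]), 'width': 0.0878776519207903}
side {'camera_matrix': array([[596.17679046,   0.        , 314.49610836],
       [  0.        , 596.17679046, 246.62224702],
       [  0.        ,   0.        ,   1.        ]]), 'world_from_camera': array([[-0.95666433, -0.21428225,  0.19717121,  0.31126428],
       [-0.29109669,  0.72116851, -0.6286324 ,  0.83195875],
       [-0.0074889 , -0.65878608, -0.75229304,  1.09489964],
       [ 0.        ,  0.        ,  0.        ,  1.        ]])}
top {'camera_
[... 265 characters left out ...]
, -0.01671197,  0.03280063, -0.01676155],
       [-0.02969703, -0.16057085, -0.98657746,  1.2571553 ],
       [ 0.        ,  0.        ,  0.        ,  1.        ]])}
wrist {'camera_matrix': array([[415.99339374,   0.        , 319.46962407],
       [  0.        , 415.99339374, 244.75558027],
       [  0.        ,   0.        ,   1.        ]]), 'T_tool_cam': array([[-8.66867796e-04, -9.54390124e-01, -2.98561117e-01,
         8.17150777e-02],
       [ 9.99999565e-01, -7.24600540e-04, -5.87202453e-04,
        -3.08396200e-04],
       [ 3.44082675e-04, -2.98561496e-01,  9.54390337e-01,
        -1.35693382e-01],
       [ 0.00000000e+00,  0.00000000e+00,  0.00000000e+00,
         1.00000000e+00]])}
```

View pics/side0.png

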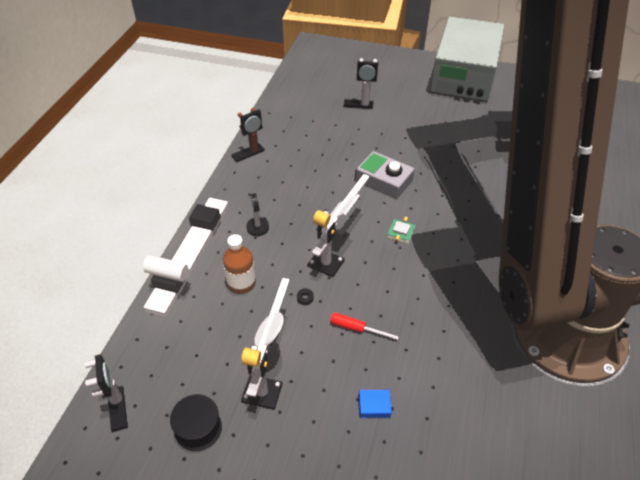

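View pics/top0.png

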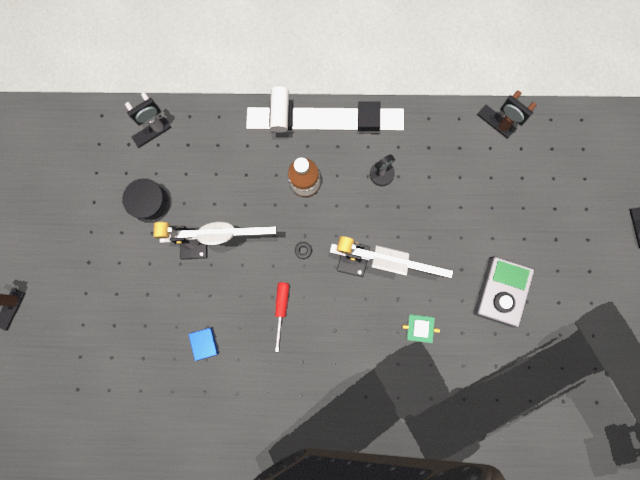

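```bash
python3 - <<'E'
import cv2,numpy as np
t=cv2.imread("pics/top0.png");s=cv2.imread("pics/side0.png")
a=cv2.resize(t[180:280,140:300],(800,500),interpolation=cv2.INTER_CUBIC)
cv2.imwrite("pics/c1.png",a)
cv2.imwrite("pics/c2.png",cv2.resize(t[240:340,460:560],(500,500),interpolation=cv2.INTER_CUBIC))
cv2.imwrite("pics/c3.png",cv2.resize(s[265:415,200:320],(480,600),interpolation=cv2.INTER_CUBIC))
cv2.imwrite("pics/c4.png",cv2.resize(t[220:300,320:460],(770,440),interpolation=cv2.INTER_CUBIC))
E
```

```text
(no output)
```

View pics/c1.png

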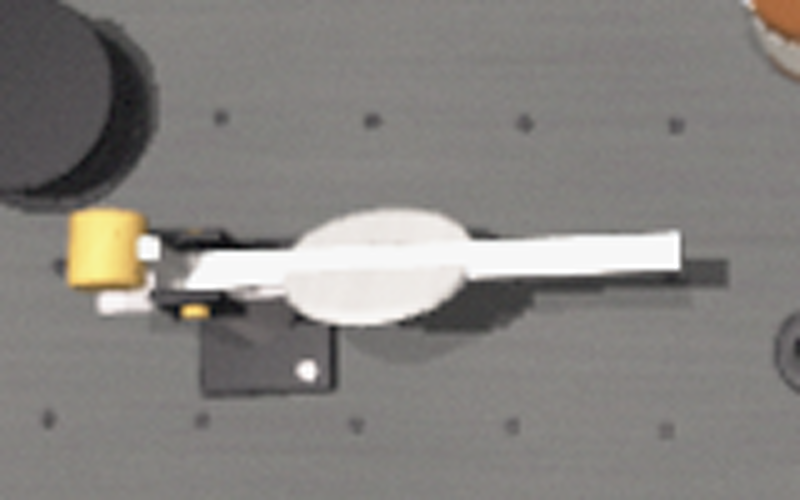

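View pics/c2.png

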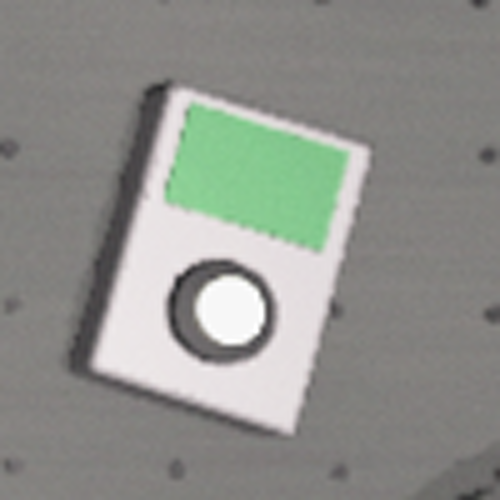

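View pics/c3.png

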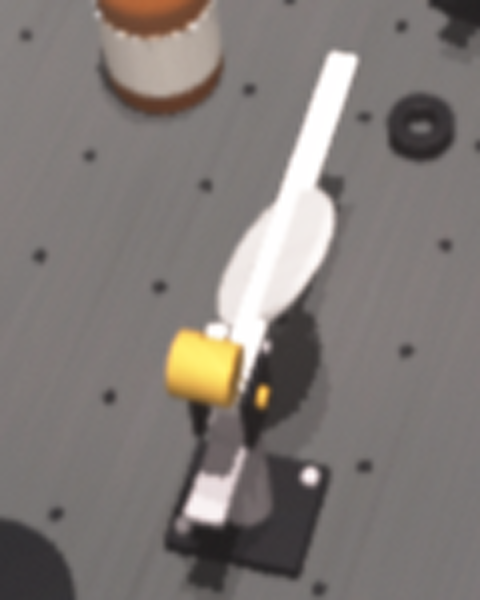

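View pics/c4.png

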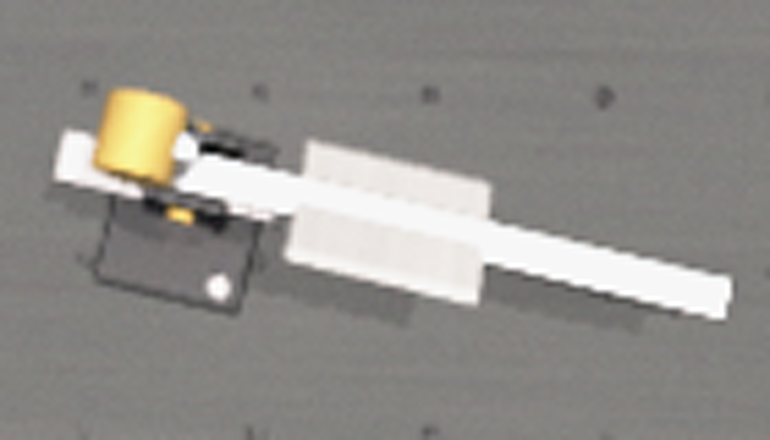

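```bash
cat > h.py <<'E'
from station import *
import numpy as np
def ray(n,uv,z):
    c=camera_info(n);K=c["camera_matrix"];T=c["world_from_camera"]
    d=T[:3,:3]@np.linalg.inv(K)@np.array([uv[0],uv[1],1]);o=T[:3,3]
    return o+d*(z-o[2])/d[2]
E
python3 - <<'E'
from h import *
np.set_printoptions(precision=4,suppress=True)
for l,n,uv,z in [("rtip","top",(276.2,230.2),.125),("rtip","side",(285.7,278),.125),("rpiv","top",(178.8,234.2),.12),
 ("bar@80","top",(140+470/5,180+258/5),.125),
 ("stip","top",(452.7,274.2),.125),("spiv","top",(320+192/5.5,220+172/5.5),.12),("btn","top",(506.4,302),.055),("btn","side",(394.5,167),.055),
 ("boxc","top",(460+372/5,240+150/5),.045),("boxc","top",(460+295/5,240+435/5),.045),("boxc","top",(460+92/5,240+368/5),.045),
 ("bottlecap","top",(302,165),.15),("bottlebase","top",(305,183),.0),("bottlecap","side",(236,243),.15),("collar","top",(303,250),.016),("lens","top",(387,162),.11),("spool","top",(144,199),.056),("driver","top",(282,287),.02),("driver","top",(277,350),.005),("amp","top",(421,328),.022)]:
    print(l,n,ray(n,uv,z))
E
```

```text
rtip top [0.598  0.1192 0.125 ]
rtip side [0.5975 0.121  0.125 ]
rpiv top [0.5873 0.3203 0.12  ]
bar@80 top [0.5937 0.2055 0.125 ]
stip top [ 0.5147 -0.237   0.125 ]
spiv top [ 0.5582 -0.0417  0.12  ]
btn top [ 0.4657 -0.3615  0.055 ]
btn side [ 0.4635 -0.3622  0.055 ]
boxc top [ 0.5353 -0.4254  0.045 ]
boxc top [ 0.4146 -0.389   0.045 ]
boxc top [ 0.4407 -0.3052  0.045 ]
bottlecap top [0.7287 0.0684 0.15  ]
bottlebase top [0.7313 0.0719 0.    ]
bottlecap side [0.7215 0.08   0.15  ]
collar top [0.5739 0.071  0.016 ]
lens top [ 0.7495 -0.1066  0.11  ]
spool top [0.6752 0.4213 0.056 ]
driver top [0.4906 0.1145 0.02  ]
driver top [0.3544 0.1224 0.005 ]
amp top [ 0.4083 -0.1877  0.022 ]
```

>>> move_arm --rows '[{"delta_pos":[2.5,3.5,0.5],"delta_rot":[0,0,0],"hand":0},{"delta_pos":[2.5,3.5,0.5],"delta_rot":[0,0,0],"hand":0},{"delta_pos":[2.5,3.5,0.5],"delta_rot":[0,0,0],"hand":0},{"delta_pos":[2.5,3.5,0.5],"delta_rot":[0,0,0],"hand":0},{"delta_pos":[2.5,3.5,0.5],"delta_rot":[0,0,0],"hand":0},{"delta_pos":[2.5,3.5,0.5],"delta_rot":[0,0,0],"hand":0},{"delta_pos":[2.5,3.5,0.5],"delta_rot":[0,0,0],"hand":0},{"delta_pos":[2.5,3.5,0.5],"delta_rot":[0,0,0],"hand":0},{"delta_pos":[2.5,3.5,0],"delta_rot":[0,0,0],"hand":0},{"delta_pos":[2.5,3.5,0],"delta_rot":[0,0,0],"hand":0}]'

```text
t: 1.1
eef_pos: [0.4069, -0.305, 0.2887]
ee_rot: [-3.142, 0.0, -2.908]
force: [1.4, 0.0, -0.5]
width: 0.0134
```

```bash
cat > st.py <<'E'
from h import *
np.set_printoptions(precision=4,suppress=True)
s=get_state()
for k in("t","q","eef_pos","ee_rot","force","width"):print(k,s[k])
open("log.txt","a").write(repr((list(s["q"]),list(s["eef_pos"]),list(s["ee_rot"])))+"\n")
E
python3 st.py
```

```text
t 1.1
q [-0.2565  0.0563 -0.2839 -0.0002 -1.2303 -1.0805]
eef_pos [ 0.4069 -0.305   0.2887]
ee_rot [-3.1416  0.0003 -2.9078]
force [ 1.4094  0.0327 -0.469 ]
width 0.013368199170522559
```

>>> move_arm --rows '[{"delta_pos":[0.7,4.2,0],"delta_rot":[0,0,0],"hand":0},{"delta_pos":[0.7,4.2,0],"delta_rot":[0,0,0],"hand":0},{"delta_pos":[0.7,4.2,0],"delta_rot":[0,0,0],"hand":0},{"delta_pos":[0.7,4.2,0],"delta_rot":[0,0,0],"hand":0},{"delta_pos":[0.7,4.2,0],"delta_rot":[0,0,0],"hand":0},{"delta_pos":[0.7,4.2,0],"delta_rot":[0,0,0],"hand":0},{"delta_pos":[0.7,4.2,0],"delta_rot":[1.9,-8.2,0],"hand":0},{"delta_pos":[0.7,4.2,0],"delta_rot":[1.9,-8.2,0],"hand":0},{"delta_pos":[0.7,4.2,0],"delta_rot":[1.9,-8.2,0],"hand":0},{"delta_pos":[0.7,4.2,0],"delta_rot":[1.9,-8.2,0],"hand":0}]'

```text
t: 2.1
eef_pos: [0.4771, 0.0829, 0.2905]
ee_rot: [-3.122, 0.51, -2.913]
force: [1.5, -2.7, 2.0]
width: 0.0004
```

```bash
python3 st.py
```

```text
t 2.1
q [ 0.7497 -0.305  -0.8593  0.4606 -0.625  -2.4203]
eef_pos [0.4771 0.0829 0.2905]
ee_rot [-3.1221  0.5102 -2.9133]
force [ 1.4889 -2.702   2.042 ]
width 0.0003919439485522773
```

>>> move_arm --rows '[{"delta_pos":[1.3,1.4,-1.5],"delta_rot":[1.2,-5.2,0],"hand":0},{"delta_pos":[1.3,1.4,-1.5],"delta_rot":[1.2,-5.2,0],"hand":0},{"delta_pos":[1.3,1.4,-1.5],"delta_rot":[1.2,-5.2,0],"hand":0},{"delta_pos":[1.3,1.4,-1.5],"delta_rot":[1.2,-5.2,0],"hand":0},{"delta_pos":[0,0,-1.5],"delta_rot":[0,0,0],"hand":0},{"delta_pos":[0,0,-1.5],"delta_rot":[0,0,0],"hand":0},{"delta_pos":[0,0,-1.5],"delta_rot":[0,0,0],"hand":0},{"delta_pos":[0,0,-1.5],"delta_rot":[0,0,0],"hand":0},{"delta_pos":[0,0,0],"delta_rot":[0,0,0],"hand":0},{"delta_pos":[0,0,0],"delta_rot":[0,0,0],"hand":0}]'

```text
t: 3.1
eef_pos: [0.5673, 0.124, 0.2848]
ee_rot: [-3.141, 0.686, -2.921]
force: [-0.5, -0.6, 1.2]
width: 0.0006
```

```bash
python3 st.py; python3 -c "
from h import *
import cv2
cv2.imwrite('pics/side1.png',grab_frame('side'))"
```

```text
t 3.1
q [ 0.3528 -0.1496 -1.0162  1.3092 -0.0875 -2.9817]
eef_pos [0.5673 0.124  0.2848]
ee_rot [-3.1408  0.6859 -2.9212]
force [-0.4513 -0.6188  1.1683]
width 0.0006005884399025305
```

View pics/side1.png

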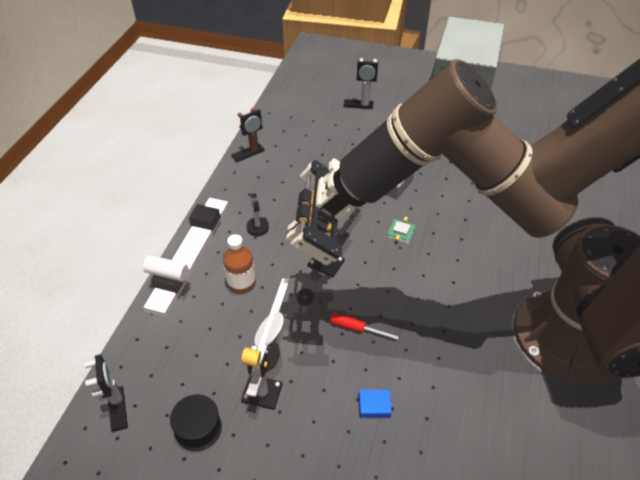

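```bash
cat > fk.py <<'E'
import numpy as np
from scipy.spatial.transform import Rotation as R
def fk(q,p,s4=1):
    a1,d,h,A,e,F,L=p[:7]
    E=lambda ax,a:R.from_euler(ax,a)
    R1=E('z',q[0]);R2=R1*E('y',q[1]);R3=R2*E('y',-q[2]);R4=R3*E('x',s4*q[3]);R5=R4*E('y',-q[4])
    w=R1.apply([a1,d,h])+R2.apply([0,0,A])+R3.apply([F,0,e])
    return w+R5.apply([L,0,0]),R5,w
E
python3 - <<'E'
from fk import *
from scipy.optimize import least_squares
D=[([-1.04888843e+00,3.59376989e-01,1.10065600e-02,-3.28519658e-04,-1.22411216e+00,-2.88120022e-01],[0.15623589,-0.65617492,0.24761021],[3.13988814,-1.8e-4,-2.90791651])]
D+=[eval(l) for l in open("log.txt")]
for s4 in(1,-1):
    f=lambda p:np.concatenate([fk(q,p,s4)[0]-np.array(x) for q,x,r in D])
    r=least_squares(lambda p:np.concatenate([f(p),1e-3*(p-np.array([0,-.19,.35,.4,0,.4,.3]))]),[0,-.19,.35,.4,0,.4,.3])
    print(s4,r.x.round(4),np.abs(f(r.x)).max())
    for q,x,e in D: print(fk(q,r.x,s4)[1].apply([1,0,0]).round(3),R.from_euler('xyz',e).apply([0,0,1]).round(3),R.from_euler('xyz',e).apply([1,0,0]).round(3), 
        (fk(q,r.x,s4)[1]*R.from_euler('x',q[5])).as_matrix().round(2).tolist())
E
```

```text
1 [ 0.7267 -0.1642 -0.8669  0.4177  0.4144 -0.4114 -0.206 ] 0.09233129194648376
[-0.001  0.001 -1.   ] [-0.001  0.002 -1.   ] [-0.973 -0.232  0.   ] [[-0.0, 0.69, 0.72], [0.0, 0.72, -0.69], [-1.0, 0.0, -0.0]]
[ 0. -0. -1.] [ 0.  0. -1.] [-0.973 -0.232 -0.   ] [[0.0, -0.73, 0.68], [-0.0, 0.68, 0.73], [-1.0, -0.0, 0.0]]
[ 0.126  0.472 -0.872] [ 0.48   0.091 -0.872] [-0.85  -0.197 -0.488] [[0.13, -0.26, -0.96], [0.47, -0.83, 0.29], [-0.87, -0.49, 0.02]]
[ 0.56   0.296 -0.774] [ 0.618  0.138 -0.774] [-0.755 -0.169 -0.633] [[0.56, -0.68, -0.47], [0.3, -0.36, 0.88], [-0.77, -0.63, 0.0]]
-1 [ 0.3483 -0.157  -0.116   0.5853  0.1346  0.0489  0.2887] 0.0950484482503888
[-0.001  0.002 -1.   ] [-0.001  0.002 -1.   ] [-0.973 -0.232  0.   ] [[-0.0, 0.69, 0.72], [0.0, 0.72, -0.69], [-1.0, 0.0, -0.0]]
[ 0.  0. -1.] [ 0.  0. -1.] [-0.973 -0.232 -0.   ] [[0.0, -0.73, 0.68], [0.0, 0.68, 0.73], [-1.0, -0.0, 0.0]]
[ 0.48   0.091 -0.872] [ 0.48   0.091 -0.872] [-0.85  -0.197 -0.488] [[0.48, 0.32, -0.82], [0.09, -0.94, -0.32], [-0.87, 0.08, -0.48]]
[ 0.618  0.138 -0.774] [ 0.618  0.138 -0.774] [-0.755 -0.169 -0.633] [[0.62, 0.79, -0.03], [0.14, -0.15, -0.98], [-0.77, 0.6, -0.2]]
```

```bash
cat > fk.py <<'E'
import numpy as np
from scipy.spatial.transform import Rotation as R
def fk(q,p):
    a1,d,h,A,e,F,L,d2=p[:8]
    E=lambda ax,a:R.from_euler(ax,a)
    R1=E('z',q[0]);R2=R1*E('y',q[1]);R3=R2*E('y',-q[2]);R4=R3*E('x',-q[3]);R5=R4*E('y',-q[4])
    w=R1.apply([a1,d,h])+R2.apply([0,0,A])+R3.apply([F,0,e])+R4.apply([0,d2,0])
    M=(R5*E('x',-q[5])).as_matrix()@np.array([[0,0,1],[0,-1,0],[1,0,0]])  # guess, tool x,y,z
    return w+R5.apply([L,0,0]),M,w
E
python3 - <<'E'
from fk import *
from scipy.optimize import least_squares
D=[([-1.04888843e+00,3.59376989e-01,1.10065600e-02,-3.28519658e-04,-1.22411216e+00,-2.88120022e-01],[0.15623589,-0.65617492,0.24761021],[3.13988814,-1.8e-4,-2.90791651])]
D+=[eval(l) for l in open("log.txt")]
p0=np.array([0,0,.3,.6,0,.5,.3,-.19])
f=lambda p:np.concatenate([fk(q,p)[0]-np.array(x) for q,x,r in D])
r=least_squares(lambda p:np.concatenate([f(p),1e-3*(p-p0)]),p0)
print(r.x.round(4),f(r.x).round(4))
np.save("p.npy",r.x)
for q,x,e in D: print(fk(q,r.x)[1].round(2).tolist(),R.from_euler('xyz',e).as_matrix().round(2).tolist())
E
```

```text
[-0.      0.      0.1988  0.6016 -0.      0.4636  0.356  -0.1918] [ 0.  0.  0.  0.  0.  0.  0. -0.  0. -0.  0.  0.]
[[0.23, -0.97, -0.0], [-0.97, -0.23, 0.0], [-0.0, 0.0, -1.0]] [[-0.97, -0.23, -0.0], [-0.23, 0.97, 0.0], [0.0, 0.0, -1.0]]
[[0.23, -0.97, 0.0], [-0.97, -0.23, 0.0], [0.0, -0.0, -1.0]] [[-0.97, -0.23, 0.0], [-0.23, 0.97, 0.0], [-0.0, -0.0, -1.0]]
[[0.22, -0.85, 0.48], [-0.98, -0.2, 0.09], [0.02, -0.49, -0.87]] [[-0.85, -0.22, 0.48], [-0.2, 0.98, 0.09], [-0.49, -0.02, -0.87]]
[[0.22, -0.76, 0.62], [-0.98, -0.17, 0.14], [0.0, -0.63, -0.77]] [[-0.76, -0.22, 0.62], [-0.17, 0.98, 0.14], [-0.63, -0.0, -0.77]]
```

```bash
cat > ik.py <<'E'
from fk import *
from scipy.optimize import least_squares
P=np.load("p.npy")
lo=np.array([-3.07,-1.43,-1.02,-3.03,-3.05,-3.03]);hi=np.array([3.07,2.12,1.25,1.67,0,3.03])
def pose(q):
    p,M,w=fk(q,P); return p,np.column_stack([M[:,1],-M[:,0],M[:,2]]),w
def orient(phi,al,cam):
    u=np.array([np.cos(phi),np.sin(phi),0]);z=np.array([0,0,1.])
    t=np.sin(al)*u-np.cos(al)*z; n=np.cos(al)*u+np.sin(al)*z
    x=n*cam  # cam=+1 camera above
    return np.column_stack([x,np.cross(t,x),t]),t,n
def ik(pos,M,seeds):
    best=None
    for s in seeds:
        r=least_squares(lambda q:np.concatenate([(pose(q)[0]-pos)*5,(pose(q)[1]-M).ravel()]),np.clip(s,lo+.03,hi-.03),bounds=(lo+.02,hi-.02),max_nfev=60)
        if best is None or r.cost<best.cost:best=r
        if best.cost<1e-8:break
    return best.x,best.cost
E
python3 - <<'E'
from ik import *
np.set_printoptions(precision=2,suppress=True)
seeds=[[.5,0,-.4,a,b,c] for a in(-2,-.8,0,.8) for b in(-.7,-1.6,-2.4) for c in(-1,1)]
for phi in np.radians([0,30,60,90,120,150,180]):
  for al in np.radians([35,50,65]):
    for cam in(1,-1):
      M,t,n=orient(phi,al,cam)
      off=.022*t+.0095*n
      res=[ik(np.array(c)-off,M,seeds) for c in([.60,.155,.092],[.596,.22,.25])]
      if all(r[1]<1e-6 for r in res): print(int(np.degrees(phi)+.5),int(np.degrees(al)+.5),cam,res[0][0],res[1][0],"wrist",pose(res[0][0])[2])
E
```

```text
30 65 1 [-0.36  0.47 -0.72 -2.06 -0.92 -1.95] [ 0.08 -0.01 -0.54 -1.7  -0.41 -2.8 ] wrist [ 0.3  -0.02  0.24]
30 65 -1 [-0.36  0.47 -0.72 -2.06 -0.92  1.2 ] [ 0.08 -0.01 -0.54 -1.7  -0.41  0.34] wrist [ 0.3  -0.02  0.24]
60 35 1 [ 0.2   0.29 -0.34 -0.77 -0.66  2.97] [ 0.41  0.08 -0.26 -0.51 -0.78  2.5 ] wrist [ 0.49 -0.04  0.4 ]
60 35 -1 [ 0.2   0.29 -0.34 -0.77 -0.66 -0.18] [ 0.41  0.08 -0.26 -0.51 -0.78 -0.65] wrist [ 0.49 -0.04  0.4 ]
60 50 1 [-0.06  0.37 -0.33 -1.19 -0.83 -2.77] [ 0.17  0.1  -0.27 -0.95 -0.81  2.99] wrist [ 0.45 -0.1   0.33]
60 50 -1 [-0.06  0.37 -0.33 -1.19 -0.83  0.37] [ 0.17  0.1  -0.27 -0.95 -0.81 -0.15] wrist [ 0.45 -0.1   0.33]
60 65 1 [-0.28  0.52 -0.35 -1.45 -1.09 -2.35] [-0.09  0.19 -0.32 -1.35 -1.   -2.8 ] wrist [ 0.43 -0.15  0.24]
60 65 -1 [-0.28  0.52 -0.35 -1.45 -1.09  0.79] [-0.09  0.19 -0.32 -1.35 -1.    0.34] wrist [ 0.43 -0.15  0.24]
90 35 -1 [ 0.13  0.44 -0.11 -0.71 -1.06  0.24] [ 0.25  0.26  0.01 -0.63 -1.22 -0.06] wrist [ 0.6  -0.07  0.4 ]
90 50 1 [-0.05  0.54 -0.05 -0.94 -1.24 -2.64] [ 0.07  0.33  0.02 -0.91 -1.32 -2.95] wrist [ 0.6  -0.14  0
[... 1613 characters left out ...]
0.72 -0.87 -2.25  0.58] wrist [ 0.9  -0.02  0.24]
180 35 1 [ 0.41  0.77  0.33 -0.23 -1.7  -1.94] [ 0.48  0.68  0.55 -0.29 -1.98 -2.09] wrist [0.82 0.15 0.4 ]
180 35 -1 [ 0.41  0.77  0.33 -0.23 -1.7   1.2 ] [ 0.48  0.68  0.55 -0.29 -1.98  1.05] wrist [0.82 0.15 0.4 ]
180 50 1 [ 0.37  0.93  0.55 -0.31 -2.   -1.95] [ 0.43  0.84  0.76 -0.43 -2.27 -2.15] wrist [0.9  0.15 0.33]
180 50 -1 [ 0.37  0.93  0.55 -0.31 -2.    1.19] [ 0.43  0.84  0.76 -0.43 -2.27  0.99] wrist [0.9  0.15 0.33]
180 65 1 [ 0.35  1.09  0.74 -0.42 -2.29 -2.01] [ 0.39  0.97  0.93 -0.64 -2.53 -2.29] wrist [0.95 0.16 0.24]
180 65 -1 [ 0.35  1.09  0.74 -0.42 -2.29  1.13] [ 0.39  0.97  0.93 -0.64 -2.53  0.85] wrist [0.95 0.16 0.24]
```

```bash
cat > sim.py <<'E'
from ik import *
def run(q,rows):
    """rows: list of (dpos cm, drot deg); local IK tracking"""
    p,M,_=pose(q);out=[];cp=p.copy();cM=M.copy();mx=0
    for dp,dr in rows:
        cp=cp+np.array(dp)/100; cM=R.from_rotvec(np.radians(dr)).as_matrix()@cM
        q2,c=ik(cp,cM,[q]); out.append((q2,c,np.abs(q2-q).max())); q=q2
    return out,cp,cM
E
python3 - <<'E'
from sim import *
np.set_printoptions(precision=3,suppress=True)
q=np.array([0.3528,-0.1496,-1.0162,1.3092,-0.0875,-2.9817])
print(pose(q))
rows=[([-.8,-.6,.3],[-1.9,8.2,0])]*5+[([0,0,0],[0,0,8.4])]*5
o,cp,cM=run(q,rows)
for r in o: print(*r)
# push path at phi, alpha
for phid in(45,50,55,60):
  for ald in(38,42,46):
    M,t,n=orient(np.radians(phid),np.radians(ald),-1);off=.022*t+.0095*n
    s=[[.2,.29,-.34,-.77,-.66,-.18]];Q=[];ok=True
    for C in [[.57,.09,.075],[.598,.132,.085]]+[[.587+.011*np.cos(a),.32-.185*np.cos(a)-.005*np.sin(a),.12+.185*np.sin(a)-.005*np.cos(a)] for a in np.arange(0,1.15,.1)]:
        qq,c=ik(np.array(C)-off,M,s);ok&=c<1e-6;s=[qq];Q.append(qq)
    Q=np.array(Q);print(phid,ald,ok,Q.min(0),Q.max(0))
E
```

```text
(array([0.567, 0.124, 0.285]), array([[-0.755, -0.218,  0.618],
       [-0.169,  0.976,  0.138],
       [-0.633, -0.001, -0.774]]), array([0.347, 0.075, 0.56 ]))
[ 0.656 -0.128 -0.76   0.481 -0.491 -2.382] 4.860910308966762e-26 0.8284588363619966
[ 0.648 -0.077 -0.57   0.243 -0.734 -2.15 ] 6.8133383587832895e-28 0.24234878076634864
[ 0.61  -0.015 -0.418  0.118 -0.945 -2.018] 6.9323145685918805e-19 0.2108909638680705
[ 0.571  0.055 -0.288  0.042 -1.137 -1.936] 7.231123317924271e-23 0.1925856034754856
[ 0.536  0.128 -0.175 -0.01  -1.316 -1.882] 1.0000105982266615e-24 0.17865075428703525
[ 0.541  0.127 -0.179 -0.003 -1.314 -1.742] 1.1458877208472214e-18 0.13975530315313844
[ 0.546  0.125 -0.184  0.004 -1.31  -1.602] 1.6357189507359167e-18 0.13967067695892332
[ 0.551  0.123 -0.19   0.011 -1.306 -1.463] 2.4041557922342354e-18 0.13970694408946716
[ 0.555  0.12  -0.196  0.018 -1.301 -1.323] 3.6292902260822914e-18 0.13986665227700268
[ 0.56   0.117 -0.202  0.025 -1.294 -1.183] 5.6099485092735036e-18 0.1401515417413146
45 38 True [ 0.088 -0.04  -0.473 -0.93  -0.531 -1.219] [ 0.598  0.242 -0.4
[... 413 characters left out ...]
 0.146]
50 46 True [-0.124 -0.026 -0.435 -1.175 -0.714 -0.713] [ 0.432  0.301 -0.362 -0.617 -0.559  0.316]
55 38 True [ 0.024  0.013 -0.403 -0.915 -0.729 -0.8  ] [ 0.462  0.286 -0.301 -0.468 -0.632  0.04 ]
55 42 True [-0.057  0.008 -0.398 -1.029 -0.733 -0.676] [ 0.412  0.303 -0.306 -0.581 -0.676  0.198]
55 46 True [-0.135  0.008 -0.398 -1.131 -0.785 -0.532] [ 0.351  0.328 -0.305 -0.71  -0.683  0.346]
60 38 True [ 0.003  0.043 -0.368 -0.898 -0.819 -0.645] [ 0.406  0.31  -0.243 -0.538 -0.71   0.107]
60 42 True [-0.07   0.041 -0.362 -0.998 -0.827 -0.526] [ 0.351  0.329 -0.248 -0.648 -0.753  0.245]
60 46 True [-0.142  0.043 -0.36  -1.089 -0.854 -0.395] [ 0.289  0.355 -0.25  -0.766 -0.794  0.375]
```

>>> move_arm --rows '[{"delta_pos":[-0.8,-0.6,0.3],"delta_rot":[-0.3,1.5,0],"hand":0},{"delta_pos":[-0.8,-0.6,0.3],"delta_rot":[-0.5,2.4,0],"hand":0},{"delta_pos":[-0.8,-0.6,0.3],"delta_rot":[-0.9,3.9,0],"hand":0},{"delta_pos":[-0.8,-0.6,0.3],"delta_rot":[-1.4,6.0,0],"hand":0},{"delta_pos":[-0.8,-0.6,0.3],"delta_rot":[-1.9,8.2,0],"hand":0},{"delta_pos":[0,0,0],"delta_rot":[-1.9,8.2,0],"hand":0},{"delta_pos":[0,0,0],"delta_rot":[-1.9,8.2,0],"hand":0},{"delta_pos":[0,-0.6,0],"delta_rot":[0,0,8.4],"hand":0},{"delta_pos":[0,-0.6,0],"delta_rot":[0,0,8.4],"hand":0},{"delta_pos":[0,-0.6,0],"delta_rot":[0,0,8.4],"hand":0}]'

```text
t: 4.15
eef_pos: [0.5493, 0.0732, 0.3067]
ee_rot: [-3.114, 0.087, -2.48]
force: [-0.6, -0.8, -0.4]
width: 0.0004
```

```bash
python3 st.py; cat > plan.py <<'E'
from sim import *
from station import get_state
def plan(C,phid=55,ald=42):
    M,t,n=orient(np.radians(phid),np.radians(ald),-1)
    s=get_state();Mc=R.from_euler('xyz',s["ee_rot"])
    d=(R.from_matrix(M)*Mc.inv())
    dp=(np.array(C)-.022*t-.0095*n-s["eef_pos"])*100
    return dp,np.degrees(d.as_rotvec())
E
python3 - <<'E'
from plan import *
print(plan([.565,.085,.25]));print(plan([.565,.085,.073]));print(pose(get_state()["q"])[0])
E
```

```text
t 4.15
q [ 0.4947  0.0718 -0.2353  0.0139 -1.173  -1.4099]
eef_pos [0.5493 0.0732 0.3067]
ee_rot [-3.1138  0.0874 -2.4799]
force [-0.5766 -0.8453 -0.3587]
width 0.0004285089814838774
(array([ 0.32442832, -0.60478312, -4.67244167]), array([ 27.94249094, -24.50329287,  17.13375321]))
(array([  0.32442832,  -0.60478312, -22.37244167]), array([ 27.94249094, -24.50329287,  17.13375321]))
[0.54926316 0.07320637 0.30671702]
```

>>> move_arm --rows '[{"delta_pos":[0,-0.1,-0.8],"delta_rot":[4.66,-4.08,2.86],"hand":0},{"delta_pos":[0.1,-0.1,-0.8],"delta_rot":[4.66,-4.08,2.86],"hand":0},{"delta_pos":[0,-0.1,-0.8],"delta_rot":[4.66,-4.08,2.86],"hand":0},{"delta_pos":[0.1,-0.1,-0.8],"delta_rot":[4.66,-4.08,2.86],"hand":0},{"delta_pos":[0,-0.1,-0.8],"delta_rot":[4.66,-4.08,2.86],"hand":0},{"delta_pos":[0.1,-0.1,-0.8],"delta_rot":[4.66,-4.08,2.86],"hand":0},{"delta_pos":[0,0,-2.5],"delta_rot":[0,0,0],"hand":0},{"delta_pos":[0,0,-2.5],"delta_rot":[0,0,0],"hand":0},{"delta_pos":[0,0,-2.5],"delta_rot":[0,0,0],"hand":0},{"delta_pos":[0,0,0],"delta_rot":[0,0,0],"hand":0}]'

```text
t: 5.15
eef_pos: [0.549, 0.067, 0.1821]
ee_rot: [3.12, 0.695, -2.215]
force: [0.0, 0.1, -0.7]
width: 0.0007
```

```bash
python3 st.py; python3 - <<'E'
from plan import *
import cv2
from station import grab_frame
print(plan([.565,.085,.073]))
for n in("side","top"):
    cv2.imwrite(f"pics/{n}2.png",grab_frame(n))
E
```

```text
t 5.15
q [ 0.0319  0.1182 -0.374  -0.8029 -0.794  -0.17  ]
eef_pos [0.549  0.067  0.1821]
ee_rot [ 3.1201  0.695  -2.2146]
force [ 0.0005  0.1481 -0.6575]
width 0.0006638665891992968
(array([ 0.34739867,  0.0201779 , -9.91159422]), array([ 1.21795924, -2.03472215,  1.077499  ]))
```

View pics/side2.png

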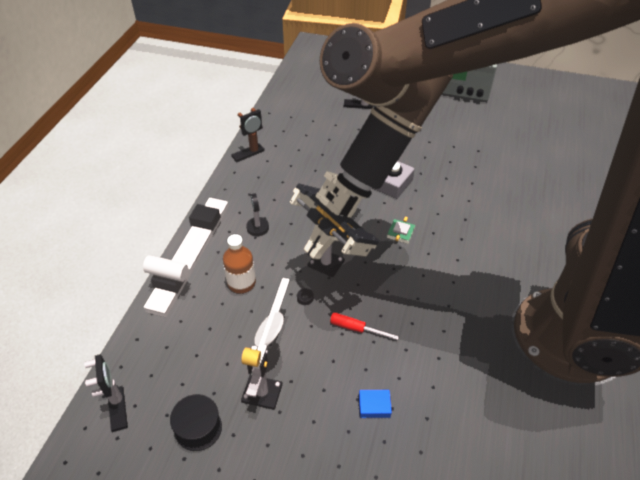

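View pics/top2.png

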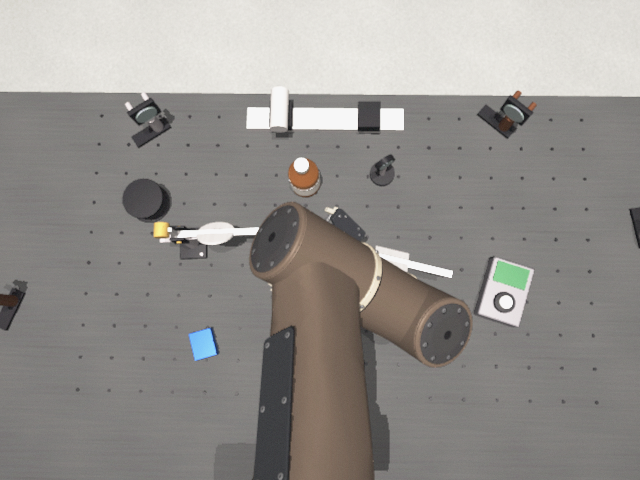

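```bash
python3 - <<'E'
from plan import *
np.set_printoptions(precision=3,suppress=True)
from h import ray
print("tail",ray("top",(332,248),.02),ray("top",(332,248),.1), "drum", ray("top",(345.5,244),.17),ray("side",(321,217),.17))
M,t,n=orient(np.radians(55),np.radians(42),-1)
for C in([.565,.085,.073],[.598,.132,.085]):
    tcp=np.array(C)-.022*t-.0095*n
    for nm,p,r in [("drum",[.558,-.045,.17],.02),("drum+x",[.573,-.045,.17],.015),("cheek",[.557,-.02,.138],.0),("cheek2",[.585,-.025,.138],0),("tail",[.565,0,.1],.01),("sqpaddle",[.53,-.08,.15],.0)]:
        l=M.T@(np.array(p)-tcp)
        for nm2,lo_,hi_ in[("body",[-.039,-.096,-.22],[.039,.096,-.044]),("cam",[.05,-.04,-.17],[.10,.04,-.10]),("wristlink",[-.05,-.05,-.36],[.05,.05,-.2])]:
            d=np.linalg.norm(l-np.clip(l,lo_,hi_))-r
            print(C,nm,nm2,round(d,3),end="; ")
        print()
E
```

```text
tail [0.579 0.007 0.02 ] [0.567 0.005 0.1  ] drum [ 0.565 -0.022  0.17 ] [ 0.565 -0.026  0.17 ]
[0.565, 0.085, 0.073] drum body -0.02; [0.565, 0.085, 0.073] drum cam 0.031; [0.565, 0.085, 0.073] drum wristlink 0.058; 
[0.565, 0.085, 0.073] drum+x body -0.015; [0.565, 0.085, 0.073] drum+x cam 0.049; [0.565, 0.085, 0.073] drum+x wristlink 0.072; 
[0.565, 0.085, 0.073] cheek body 0.0; [0.565, 0.085, 0.073] cheek cam 0.04; [0.565, 0.085, 0.073] cheek wristlink 0.113; 
[0.565, 0.085, 0.073] cheek2 body 0.0; [0.565, 0.085, 0.073] cheek2 cam 0.063; [0.565, 0.085, 0.073] cheek2 wristlink 0.125; 
[0.565, 0.085, 0.073] tail body -0.01; [0.565, 0.085, 0.073] tail cam 0.052; [0.565, 0.085, 0.073] tail wristlink 0.145; 
[0.565, 0.085, 0.073] sqpaddle body 0.015; [0.565, 0.085, 0.073] sqpaddle cam 0.026; [0.565, 0.085, 0.073] sqpaddle wristlink 0.063; 
[0.598, 0.132, 0.085] drum body -0.001; [0.598, 0.132, 0.085] drum cam 0.009; [0.598, 0.132, 0.085] drum wristlink 0.031; 
[0.598, 0.132, 0.085] drum+x body -0.002; [0.598, 0.132, 0.085] drum+x cam 0.026; [0.598, 0.132, 0.085] drum+x wristlink 0.046; 
[0.598, 0.132, 0.085] cheek body 0.026; [0.598, 0.132, 0.085] cheek cam 0.014; [0.598, 0.132, 0.085] cheek wristlink 0.085; 
[0.598, 0.132, 0.085] cheek2 body 0.017; [0.598, 0.132, 0.085] cheek2 cam 0.039; [0.598, 0.132, 0.085] cheek2 wristlink 0.096; 
[0.598, 0.132, 0.085] tail body 0.026; [0.598, 0.132, 0.085] tail cam 0.017; [0.598, 0.132, 0.085] tail wristlink 0.118; 
[0.598, 0.132, 0.085] sqpaddle body 0.066; [0.598, 0.132, 0.085] sqpaddle cam 0.026; [0.598, 0.132, 0.085] sqpaddle wristlink 0.065;
```

```bash
python3 - <<'E'
from h import *
np.set_printoptions(precision=4,suppress=True)
def rr(n,uv):
    a=ray(n,uv,.3);b=ray(n,uv,0);return a,(b-a)/np.linalg.norm(b-a)
def tri(u1,u2):
    a,d=rr("top",u1);b,e=rr("side",u2)
    A=np.column_stack([d,-e]);x=np.linalg.lstsq(A,b-a,rcond=None)[0]
    p,q=a+d*x[0],b+e*x[1];return (p+q)/2,np.linalg.norm(p-q)
print("drum",tri((161.4,229.8),(251,357)))
print("nub",tri((140+148/5,180+247/5),(200+217/4,265+330/4)))
print("cap near",tri((140+194/5,180+311/5),(200+262/4,265+397/4)))
print("base screw",tri((140+307/5,180+371/5),(200+310/4,265+476/4)))
E
```

```text
drum (array([0.5865, 0.3405, 0.1699]), np.float64(0.0010790640634644611))
nub (array([0.5867, 0.3229, 0.1742]), np.float64(0.0012643025224607916))
cap near (array([0.5704, 0.3197, 0.1181]), np.float64(0.0009241790209835152))
base screw (array([0.5605, 0.2987, 0.0105]), np.float64(0.0013044167448423335))
```

```bash
python3 - <<'E'
from ik import *
np.set_printoptions(precision=2,suppress=True)
seeds=[[.7,.3,-.1,a,b,2.2] for a in(0,.6,1.2,-.5) for b in(-1.2,-1.6,-.8)]
for al in(0,15,20,25,30,35):
    M,t,n=orient(np.radians(270),np.radians(al),-1)
    # lower face (+y side) tip corner D = TCP+.022t-.0095n
    for D in([.597,.305,.145],[.597,.355,.145],[.597,.40,.25],[.597,.30,.25]):
        q,c=ik(np.array(D)-.022*t+.0095*n,M,seeds);print(al,D,c<1e-6,q)
E
```

```text
0 [0.597, 0.305, 0.145] True [ 0.75  0.4  -0.12  0.   -1.05  2.39]
0 [0.597, 0.355, 0.145] True [ 0.81  0.44 -0.06  0.   -1.07  2.34]
0 [0.597, 0.4, 0.25] True [ 0.85  0.41  0.14  0.   -1.3   2.29]
0 [0.597, 0.3, 0.25] True [ 0.75  0.33  0.02  0.   -1.26  2.4 ]
15 [0.597, 0.305, 0.145] True [ 0.85  0.48 -0.08  0.18 -1.21  2.21]
15 [0.597, 0.355, 0.145] True [ 0.9   0.53 -0.    0.17 -1.25  2.17]
15 [0.597, 0.4, 0.25] True [ 0.93  0.51  0.22  0.15 -1.49  2.18]
15 [0.597, 0.3, 0.25] True [ 0.85  0.41  0.05  0.17 -1.41  2.25]
20 [0.597, 0.305, 0.145] True [ 0.88  0.52 -0.06  0.23 -1.27  2.16]
20 [0.597, 0.355, 0.145] True [ 0.92  0.56  0.02  0.22 -1.32  2.14]
20 [0.597, 0.4, 0.25] True [ 0.96  0.55  0.25  0.2  -1.56  2.15]
20 [0.597, 0.3, 0.25] True [ 0.87  0.45  0.07  0.22 -1.46  2.21]
25 [0.597, 0.305, 0.145] True [ 0.9   0.55 -0.05  0.27 -1.33  2.13]
25 [0.597, 0.355, 0.145] True [ 0.94  0.6   0.05  0.26 -1.38  2.1 ]
25 [0.597, 0.4, 0.25] True [ 0.98  0.59  0.28  0.24 -1.62  2.13]
25 [0.597, 0.3, 0.25] True [ 0.9   0.48  0.08  0.27 -1.52  2.18]
30 [0.597, 0.305, 0.145] True [ 0.92  0.59 -0.03  0.31 -1.39  2.09]
30 [0.597, 0.355, 0.145] True [ 0.96  0.64  0.07  0.29 -1.45  2.08]
30 [0.597, 0.4, 0.25] True [ 0.99  0.63  0.3   0.28 -1.69  2.12]
30 [0.597, 0.3, 0.25] True [ 0.92  0.52  0.09  0.31 -1.57  2.16]
35 [0.597, 0.305, 0.145] True [ 0.94  0.63 -0.01  0.35 -1.46  2.07]
35 [0.597, 0.355, 0.145] True [ 0.98  0.68  0.1   0.33 -1.52  2.05]
35 [0.597, 0.4, 0.25] True [ 1.01  0.68  0.33  0.31 -1.75  2.1 ]
35 [0.597, 0.3, 0.25] True [ 0.94  0.56  0.1   0.35 -1.63  2.13]
```

```bash
python3 - <<'E'
from sim import *
from station import get_state
np.set_printoptions(precision=2,suppress=True)
q=get_state()["q"]
rows=[([.3,1,3.],[-6.4,4.8,0])]*5+[([0.1,.5,0],[0,0,8.5])]*25
o,cp,cM=run(q,rows)
for i,r in enumerate(o):
    if i%3==2 or r[2]>.2:print(i,*r)
Mt,t,n=orient(np.radians(270),np.radians(30),-1)
print(cp,np.degrees((R.from_matrix(Mt)*R.from_matrix(cM).inv()).as_rotvec()))
E
```

```text
0 [ 0.2   0.07 -0.36 -0.54 -0.8  -0.52] 3.2010438918858505e-21 0.3485026198403069
1 [ 0.32  0.05 -0.33 -0.33 -0.88 -0.79] 4.711162076857021e-21 0.26858901898579424
2 [ 0.41  0.07 -0.26 -0.18 -1.02 -0.97] 2.778095943450776e-22 0.181539956283561
5 [ 0.54  0.17 -0.04 -0.02 -1.37 -1.03] 2.0682845968315443e-18 0.1403088827884682
8 [ 0.56  0.18 -0.03 -0.01 -1.37 -0.61] 4.599486740677516e-18 0.13988360424988755
11 [ 0.59  0.19 -0.02 -0.   -1.38 -0.19] 1.2314908622007214e-17 0.13977295932208056
14 [ 0.61  0.2  -0.01  0.01 -1.38  0.23] 1.3379840692885009e-30 0.14001559759095866
17 [ 0.63  0.21 -0.    0.01 -1.37  0.65] 2.7051900759050394e-30 0.14060404519957437
20 [ 0.65  0.22  0.01  0.02 -1.37  1.08] 6.695100491437821e-30 0.1414823409460816
23 [ 0.67  0.23  0.02  0.02 -1.36  1.5 ] 5.584089269725477e-29 0.14254298780698793
26 [ 0.69  0.24  0.03  0.02 -1.36  1.93] 3.7269565837446373e-26 0.14363204372686522
29 [ 0.7   0.25  0.05  0.01 -1.36  2.37] 9.30604344377336e-22 0.14457164030421188
[0.59 0.24 0.34] [-30.     2.12   3.82]
```

>>> move_arm --rows '[{"delta_pos":[0.2,0.4,2.2],"delta_rot":[-3,2.3,0],"hand":0},{"delta_pos":[0.2,0.4,2.2],"delta_rot":[-3.5,2.6,0],"hand":0},{"delta_pos":[0.2,0.7,2.2],"delta_rot":[-4,3,0],"hand":0},{"delta_pos":[0.2,0.7,2.2],"delta_rot":[-5,3.7,0],"hand":0},{"delta_pos":[0.2,0.7,2.2],"delta_rot":[-5,3.7,0],"hand":0},{"delta_pos":[0.2,0.7,2.2],"delta_rot":[-5.8,4.3,0],"hand":0},{"delta_pos":[0.2,0.7,2.2],"delta_rot":[-5.8,4.3,0],"hand":0},{"delta_pos":[0.1,0.5,0],"delta_rot":[0,0,8.5],"hand":0},{"delta_pos":[0.1,0.5,0],"delta_rot":[0,0,8.5],"hand":0},{"delta_pos":[0.1,0.5,0],"delta_rot":[0,0,8.5],"hand":0}]'

```text
t: 6.25
eef_pos: [0.568, 0.1257, 0.3415]
ee_rot: [3.129, 0.0, -1.759]
force: [0.0, -1.1, 0.2]
width: 0.0004
```

>>> move_arm --rows '[{"delta_pos":[0.1,0.5,0],"delta_rot":[0,0,8.5],"hand":0},{"delta_pos":[0.1,0.5,0],"delta_rot":[0,0,8.5],"hand":0},{"delta_pos":[0.1,0.5,0],"delta_rot":[0,0,8.5],"hand":0},{"delta_pos":[0.1,0.5,0],"delta_rot":[0,0,8.5],"hand":0},{"delta_pos":[0.1,0.5,0],"delta_rot":[0,0,8.5],"hand":0},{"delta_pos":[0.1,0.5,0],"delta_rot":[0,0,8.5],"hand":0},{"delta_pos":[0.1,0.5,0],"delta_rot":[0,0,8.5],"hand":0},{"delta_pos":[0.1,0.5,0],"delta_rot":[0,0,8.5],"hand":0},{"delta_pos":[0.1,0.5,0],"delta_rot":[0,0,8.5],"hand":0},{"delta_pos":[0.1,0.5,0],"delta_rot":[0,0,8.5],"hand":0}]'

```text
t: 7.25
eef_pos: [0.5779, 0.1753, 0.3417]
ee_rot: [3.129, -0.004, -0.276]
force: [-0.6, -0.4, 0.5]
width: 0.0005
```

>>> move_arm --rows '[{"delta_pos":[0.1,0.5,0],"delta_rot":[0,0,8.5],"hand":0},{"delta_pos":[0.1,0.5,0],"delta_rot":[0,0,8.5],"hand":0},{"delta_pos":[0.1,0.5,0],"delta_rot":[0,0,8.5],"hand":0},{"delta_pos":[0.1,0.5,0],"delta_rot":[0,0,8.5],"hand":0},{"delta_pos":[0.1,0.5,0],"delta_rot":[0,0,8.5],"hand":0},{"delta_pos":[0.1,0.5,0],"delta_rot":[0,0,8.5],"hand":0},{"delta_pos":[0.1,0.5,0],"delta_rot":[0,0,8.5],"hand":0},{"delta_pos":[0.1,0.5,0],"delta_rot":[0,0,8.5],"hand":0},{"delta_pos":[0.1,0.5,0],"delta_rot":[0,0,8.5],"hand":0},{"delta_pos":[0.1,0.5,0],"delta_rot":[0,0,8.5],"hand":0}]'

```text
t: 8.25
eef_pos: [0.5878, 0.2253, 0.3418]
ee_rot: [3.124, -0.004, 1.207]
force: [0.6, 0.5, 0.5]
width: 0.0001
```

```bash
python3 st.py; cat > planA.py <<'E'
from sim import *
from station import get_state
def plan(D,ald=30):
    M,t,n=orient(np.radians(270),np.radians(ald),-1)
    s=get_state()
    return (np.array(D)-.022*t+.0095*n-s["eef_pos"])*100,np.degrees((R.from_matrix(M)*R.from_euler('xyz',s["ee_rot"]).inv()).as_rotvec())
E
python3 - <<'E'
from planA import *
np.set_printoptions(precision=2,suppress=True)
print(plan([.597,.29,.25]))
E
```

```text
t 8.25
q [ 0.6837  0.2317  0.0382  0.0139 -1.3651  2.0917]
eef_pos [0.5878 0.2253 0.3418]
ee_rot [ 3.1237 -0.0038  1.2075]
force [0.6283 0.5266 0.489 ]
width 0.00014780823446203337
(array([ 0.92,  6.75, -6.8 ]), array([-29.69,   6.48,  20.06]))
```

>>> move_arm --rows '[{"delta_pos":[0.1,1.1,0],"delta_rot":[-4.24,0.93,2.87],"hand":0},{"delta_pos":[0.1,1.1,0],"delta_rot":[-4.24,0.93,2.87],"hand":0},{"delta_pos":[0.1,1.1,0],"delta_rot":[-4.24,0.93,2.87],"hand":0},{"delta_pos":[0.1,1.1,-1],"delta_rot":[-4.24,0.93,2.87],"hand":0},{"delta_pos":[0.1,1.1,-1],"delta_rot":[-4.24,0.93,2.87],"hand":0},{"delta_pos":[0.2,1.1,-1],"delta_rot":[-4.24,0.93,2.87],"hand":0},{"delta_pos":[0.2,0.15,-1],"delta_rot":[-4.24,0.93,2.87],"hand":0},{"delta_pos":[0,0,-1],"delta_rot":[0,0,0],"hand":0},{"delta_pos":[0,0,-1],"delta_rot":[0,0,0],"hand":0},{"delta_pos":[0,0,-0.8],"delta_rot":[0,0,0],"hand":0}]'

```text
t: 9.25
eef_pos: [0.5968, 0.2921, 0.272]
ee_rot: [3.139, 0.523, 1.562]
force: [-0.1, -0.1, -0.4]
width: 0.0003
```

```bash
python3 st.py;python3 - <<'E'
from planA import *
from station import *
import cv2
np.set_printoptions(precision=2,suppress=True)
print(plan([.597,.29,.147]))
s=grab_frame("side");cv2.imwrite("pics/side3.png",s)
w=grab_frame("wrist");cv2.imwrite("pics/wrist3.png",w)
E
```

```text
t 9.25
q [ 0.9092  0.5093  0.0709  0.3107 -1.5613  2.1533]
eef_pos [0.5968 0.2921 0.272 ]
ee_rot [3.1391 0.5235 1.5622]
force [-0.0849 -0.087  -0.3502]
width 0.00034594068481791644
(array([  0.02,   0.07, -10.12]), array([-0.01,  0.12,  0.42]))
```

View pics/side3.png

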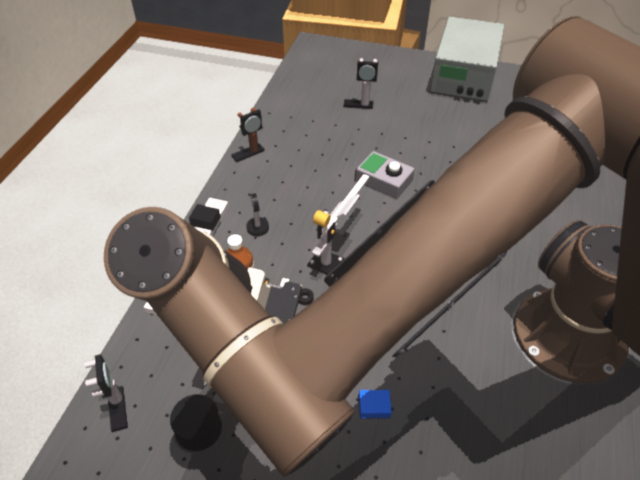

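View pics/wrist3.png

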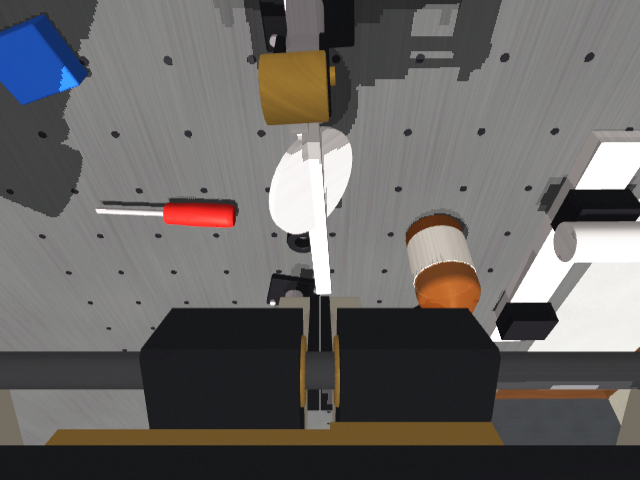

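```bash
python3 - <<'E'
from planA import *
np.set_printoptions(precision=2,suppress=True)
print(plan([.597,.29,.154],20))
E
```

```text
(array([ 0.04, -0.28, -9.34]), array([10.08, -0.01,  0.44]))
```

>>> move_arm --rows '[{"delta_pos":[0,-0.1,0],"delta_rot":[5,0,0.2],"hand":0},{"delta_pos":[0,-0.2,-0.5],"delta_rot":[5,0,0.2],"hand":0},{"delta_pos":[0,0,-1.5],"delta_rot":[0,0,0],"hand":0},{"delta_pos":[0,0,-1.5],"delta_rot":[0,0,0],"hand":0},{"delta_pos":[0,0,-1.5],"delta_rot":[0,0,0],"hand":0},{"delta_pos":[0,0,-1.2],"delta_rot":[0,0,0],"hand":0},{"delta_pos":[0,0,-1],"delta_rot":[0,0,0],"hand":0},{"delta_pos":[0,0,-1],"delta_rot":[0,0,0],"hand":0},{"delta_pos":[0,0,-1.1],"delta_rot":[0,0,0],"hand":0},{"delta_pos":[0,0,0],"delta_rot":[0,0,0],"hand":0}]'

```text
t: 10.35
eef_pos: [0.596, 0.2887, 0.1761]
ee_rot: [-3.139, 0.354, 1.573]
force: [-0.0, -0.3, 0.2]
width: 0.0008
```

```bash
python3 st.py;python3 - <<'E'
from planA import *
from station import *
import cv2
np.set_printoptions(precision=2,suppress=True)
print(plan([.597,.29,.154],20))
w=grab_frame("wrist");cv2.imwrite("pics/wrist4.png",w)
E
```

```text
t 10.35
q [ 0.8643  0.5001 -0.0798  0.2356 -1.274   2.1772]
eef_pos [0.596  0.2887 0.1761]
ee_rot [-3.1388  0.3537  1.5726]
force [-0.0441 -0.3135  0.1832]
width 0.0008235540333188069
(array([ 0.1 , -0.01,  0.18]), array([ 0.27, -0.15, -0.05]))
```

View pics/wrist4.png

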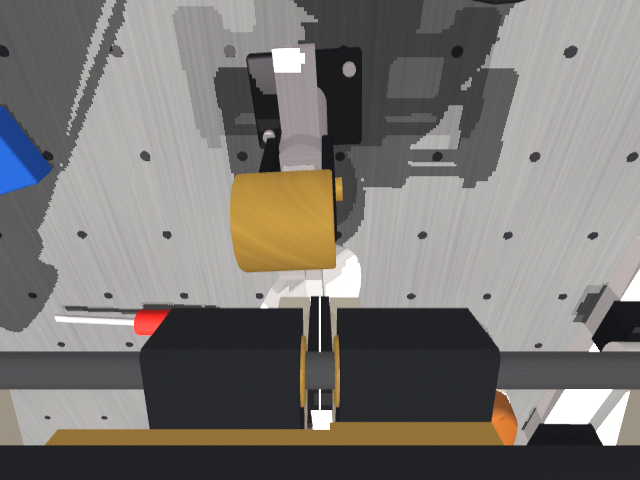

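>>> move_arm --rows '[{"delta_pos":[0,0.3,0],"delta_rot":[0,0,0],"hand":0},{"delta_pos":[0,0.3,0],"delta_rot":[0,0,0],"hand":0},{"delta_pos":[0,0.3,0],"delta_rot":[0,0,0],"hand":0},{"delta_pos":[0,0.3,0],"delta_rot":[0,0,0],"hand":0},{"delta_pos":[0,0.3,0],"delta_rot":[0,0,0],"hand":0},{"delta_pos":[0,0.2,0],"delta_rot":[0,0,0],"hand":0},{"delta_pos":[0,0.2,0],"delta_rot":[0,0,0],"hand":0},{"delta_pos":[0,0.2,0],"delta_rot":[0,0,0],"hand":0},{"delta_pos":[0,0.2,0],"delta_rot":[0,0,0],"hand":0},{"delta_pos":[0,0.2,0],"delta_rot":[0,0,0],"hand":0}]'

```text
t: 11.4
eef_pos: [0.5966, 0.3139, 0.178]
ee_rot: [-3.141, 0.352, 1.572]
force: [-1.0, -1.9, -0.9]
width: 0.0006
```

```bash
python3 st.py;python3 - <<'E'
from station import *
import cv2
w=grab_frame("wrist");cv2.imwrite("pics/wrist5.png",w)
w=grab_frame("top");cv2.imwrite("pics/top5.png",w)
E
```

```text
t 11.4
q [ 0.8871  0.5206 -0.0369  0.2277 -1.2983  2.1621]
eef_pos [0.5966 0.3139 0.178 ]
ee_rot [-3.1406  0.3523  1.5717]
force [-0.9826 -1.8837 -0.8616]
width 0.0005766326987876441
```

View pics/wrist5.png

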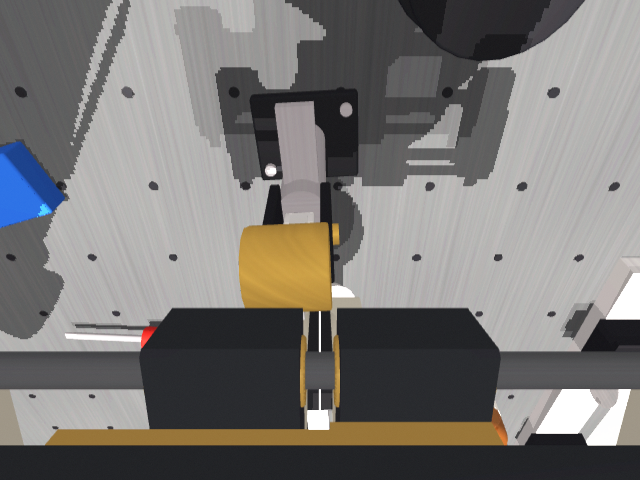

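View pics/top5.png

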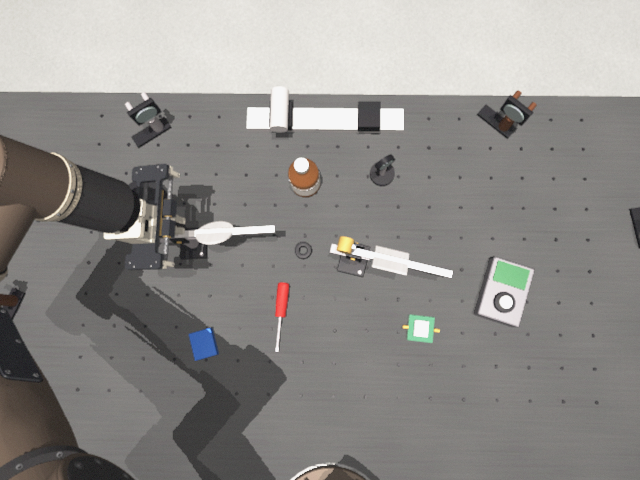

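>>> move_arm --rows '[{"delta_pos":[0,0.2,0],"delta_rot":[0,0,0],"hand":0},{"delta_pos":[0,0.2,0],"delta_rot":[0,0,0],"hand":0},{"delta_pos":[0,0.2,0],"delta_rot":[0,0,0],"hand":0},{"delta_pos":[0,0.2,-0.1],"delta_rot":[0,0,0],"hand":0},{"delta_pos":[0,0.2,0],"delta_rot":[0,0,0],"hand":0},{"delta_pos":[0,0.2,-0.1],"delta_rot":[0,0,0],"hand":0},{"delta_pos":[0,0.2,0],"delta_rot":[0,0,0],"hand":0},{"delta_pos":[0,0.2,-0.1],"delta_rot":[0,0,0],"hand":0},{"delta_pos":[0,0.2,0],"delta_rot":[0,0,0],"hand":0},{"delta_pos":[0,0.2,-0.1],"delta_rot":[0,0,0],"hand":0}]'

```text
t: 12.5
eef_pos: [0.5967, 0.3342, 0.1741]
ee_rot: [-3.141, 0.352, 1.572]
force: [-0.2, -0.7, 0.5]
width: 0.0005
```

```bash
python3 st.py;python3 - <<'E'
from station import *
import cv2
w=grab_frame("top");cv2.imwrite("pics/top6.png",w[120:320,100:340].repeat(3,0).repeat(3,1))
E
```

```text
t 12.5
q [ 0.905   0.542  -0.0067  0.222  -1.3094  2.1488]
eef_pos [0.5967 0.3342 0.1741]
ee_rot [-3.1411  0.3518  1.5718]
force [-0.2229 -0.6755  0.4979]
width 0.0005405665649919328
```

View pics/top6.png

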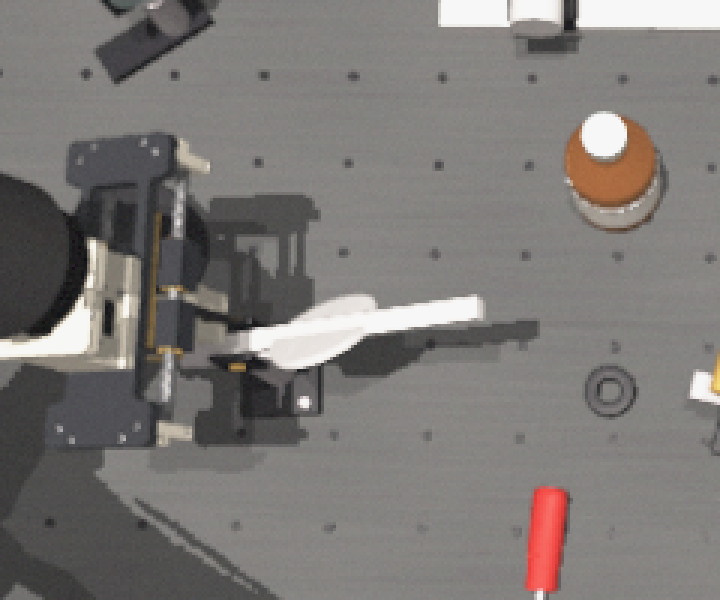

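>>> move_arm --rows '[{"delta_pos":[0,0.2,0],"delta_rot":[0,0,0],"hand":0},{"delta_pos":[0,0.2,-0.1],"delta_rot":[0,0,0],"hand":0},{"delta_pos":[0,0.2,0],"delta_rot":[0,0,0],"hand":0},{"delta_pos":[0,0.2,-0.1],"delta_rot":[0,0,0],"hand":0},{"delta_pos":[0,0.2,0],"delta_rot":[0,0,0],"hand":0},{"delta_pos":[0,0.2,0],"delta_rot":[0,0,0],"hand":0},{"delta_pos":[0,0.2,0],"delta_rot":[0,0,0],"hand":0},{"delta_pos":[0,0.2,0],"delta_rot":[0,0,0],"hand":0},{"delta_pos":[0,0.2,0],"delta_rot":[0,0,0],"hand":0},{"delta_pos":[0,0.2,0],"delta_rot":[0,0,0],"hand":0}]'

```text
t: 13.55
eef_pos: [0.5968, 0.3544, 0.1722]
ee_rot: [-3.141, 0.351, 1.572]
force: [0.2, -0.5, 0.3]
width: 0.0009
```

```bash
python3 st.py;python3 - <<'E'
from station import *
import cv2
w=grab_frame("top");cv2.imwrite("pics/top7.png",w[120:320,100:340].repeat(3,0).repeat(3,1))
E
```

```text
t 13.55
q [ 0.9221  0.5626  0.0271  0.2162 -1.3251  2.1371]
eef_pos [0.5968 0.3544 0.1722]
ee_rot [-3.1414  0.3514  1.5718]
force [ 0.2046 -0.5353  0.2735]
width 0.0008945652197382336
```

View pics/top7.png

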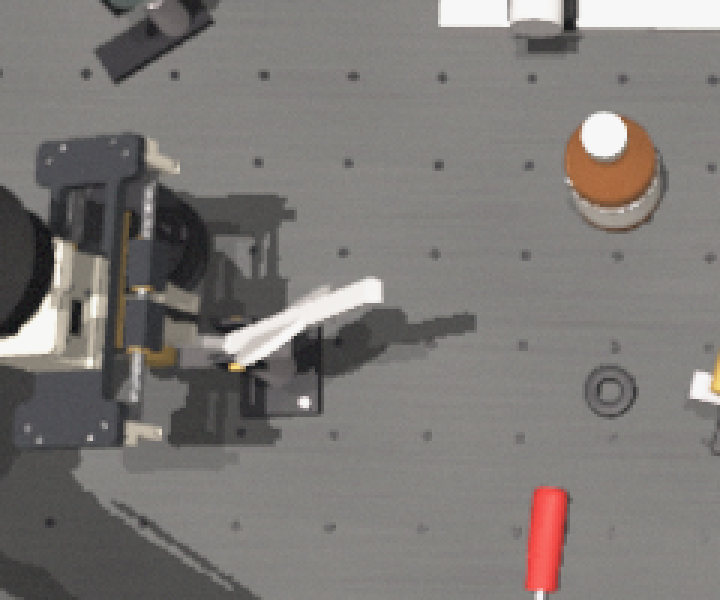

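>>> move_arm --rows '[{"delta_pos":[0,0.2,0],"delta_rot":[0,0,0],"hand":0},{"delta_pos":[0,0.2,0],"delta_rot":[0,0,0],"hand":0},{"delta_pos":[0,0.2,0],"delta_rot":[0,0,0],"hand":0},{"delta_pos":[0,0.2,0],"delta_rot":[0,0,0],"hand":0},{"delta_pos":[0,0.2,0],"delta_rot":[0,0,0],"hand":0},{"delta_pos":[0,0.2,0],"delta_rot":[0,0,0],"hand":0},{"delta_pos":[0,0.2,0],"delta_rot":[0,0,0],"hand":0},{"delta_pos":[0,0.2,0],"delta_rot":[0,0,0],"hand":0},{"delta_pos":[0,0.3,0],"delta_rot":[0,0,0],"hand":0},{"delta_pos":[0,0.3,0],"delta_rot":[0,0,0],"hand":0}]'

```text
t: 14.6
eef_pos: [0.5967, 0.3763, 0.1722]
ee_rot: [-3.141, 0.352, 1.572]
force: [-0.5, 0.5, 0.2]
width: 0.0004
```

```bash
python3 st.py;python3 - <<'E'
from station import *
import cv2
w=grab_frame("top");cv2.imwrite("pics/top8.png",w[120:320,100:340].repeat(3,0).repeat(3,1))
E
```

```text
t 14.6
q [ 0.94    0.5846  0.0684  0.2099 -1.3476  2.1257]
eef_pos [0.5967 0.3763 0.1722]
ee_rot [-3.1412  0.3517  1.5719]
force [-0.5041  0.46    0.2497]
width 0.0004164252785600064
```

View pics/top8.png

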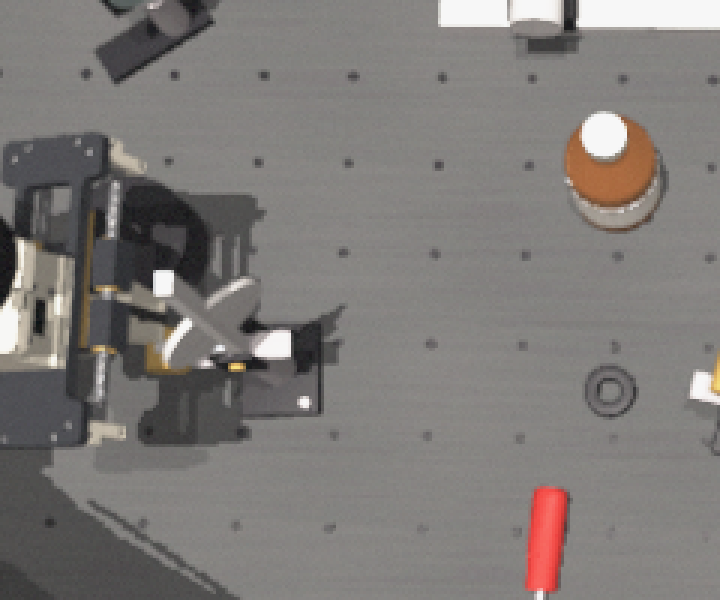

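>>> move_arm --rows '[{"delta_pos":[0,1,1],"delta_rot":[0,0,0],"hand":0},{"delta_pos":[0,2,2],"delta_rot":[0,0,0],"hand":0},{"delta_pos":[0,2,3],"delta_rot":[0,0,0],"hand":0},{"delta_pos":[0,1,3],"delta_rot":[0,0,0],"hand":0},{"delta_pos":[0,1,3],"delta_rot":[0,0,0],"hand":0},{"delta_pos":[-1,0,3],"delta_rot":[0,0,0],"hand":0},{"delta_pos":[-2,0,3],"delta_rot":[4,0,0],"hand":0},{"delta_pos":[-3,0,3],"delta_rot":[5,0,0],"hand":0},{"delta_pos":[-3,0,2],"delta_rot":[5,0,0],"hand":0},{"delta_pos":[-3,0,2],"delta_rot":[6,0,0],"hand":0}]'

```text
t: 15.65
eef_pos: [0.4756, 0.4466, 0.4232]
ee_rot: [3.141, -0.001, 1.572]
force: [-0.1, 0.5, 0.2]
width: 0.0004
```

```bash
python3 st.py;python3 - <<'E'
from station import *
import cv2
w=grab_frame("side");cv2.imwrite("pics/side9.png",w)
w=grab_frame("top");cv2.imwrite("pics/top9.png",w)
E
```

```text
t 15.65
q [ 1.0521  0.2685  0.2695 -0.0005 -1.5706  2.0908]
eef_pos [0.4756 0.4466 0.4232]
ee_rot [ 3.1414 -0.0013  1.5722]
force [-0.1089  0.5157  0.2057]
width 0.0003886541066883194
```

View pics/side9.png

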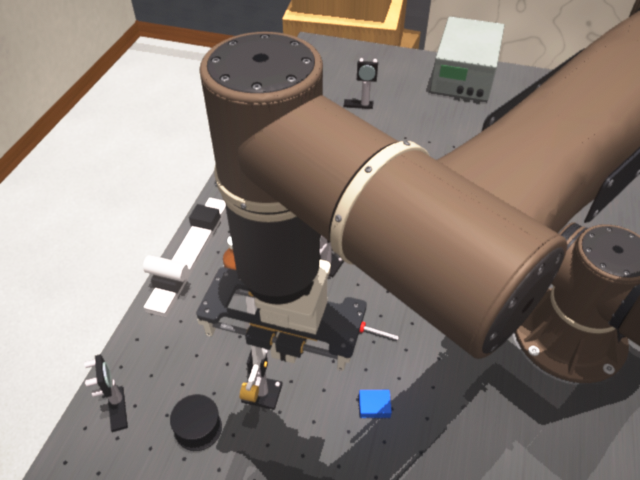

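View pics/top9.png

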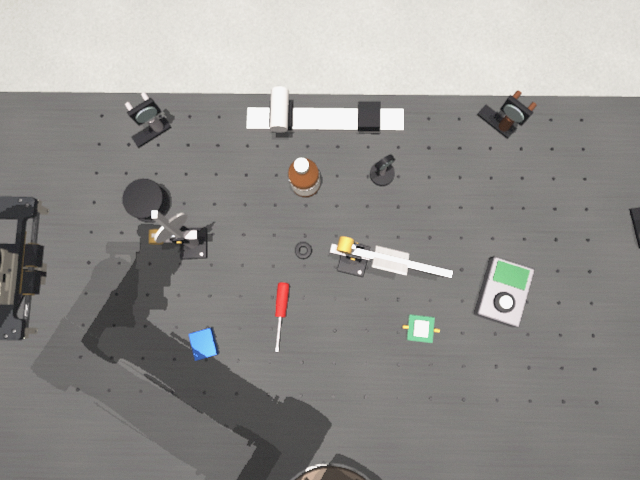

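>>> move_arm --rows '[{"delta_pos":[0,-3,0],"delta_rot":[0,0,-6],"hand":0},{"delta_pos":[0,-4,0],"delta_rot":[0,0,-6],"hand":0},{"delta_pos":[0,-4.3,0],"delta_rot":[0,0,-6],"hand":0},{"delta_pos":[0,-4.3,0],"delta_rot":[0,0,-6],"hand":0},{"delta_pos":[0,-4.3,0],"delta_rot":[0,0,-6],"hand":0},{"delta_pos":[0,-4.3,0],"delta_rot":[0,0,-5],"hand":0},{"delta_pos":[0,-4.3,0],"delta_rot":[0,0,-5],"hand":0},{"delta_pos":[0,-4.3,0],"delta_rot":[0,0,-5],"hand":0},{"delta_pos":[0,-4.3,0],"delta_rot":[0,0,0],"hand":0},{"delta_pos":[0,-4.3,0],"delta_rot":[0,0,0],"hand":0}]'

```text
t: 16.75
eef_pos: [0.4762, 0.0304, 0.4227]
ee_rot: [3.141, 0.002, 0.787]
force: [0.7, 0.1, 0.3]
width: 0.0005
```

>>> move_arm --rows '[{"delta_pos":[0,-4.3,0],"delta_rot":[0,0,0],"hand":0},{"delta_pos":[0,-4.3,0],"delta_rot":[0,0,0],"hand":0},{"delta_pos":[0,-4.3,-2],"delta_rot":[0,0,0],"hand":0},{"delta_pos":[0,-4.3,-2],"delta_rot":[0,0,0],"hand":0},{"delta_pos":[-0.2,-4.3,-3],"delta_rot":[0,0,0],"hand":0},{"delta_pos":[-0.2,-4.3,-3],"delta_rot":[0,0,0],"hand":0},{"delta_pos":[-0.3,-4.3,-3],"delta_rot":[0,0,0],"hand":0},{"delta_pos":[-0.3,-4.3,-3],"delta_rot":[0,0,0],"hand":0},{"delta_pos":[-0.1,-3.4,-3],"delta_rot":[0,0,0],"hand":0},{"delta_pos":[0,-2,-2],"delta_rot":[0,0,0],"hand":0}]'

```text
t: 17.75
eef_pos: [0.4649, -0.3597, 0.2155]
ee_rot: [-3.139, 0.004, 0.785]
force: [0.4, 0.7, 0.6]
width: 0.0007
```

```bash
python3 st.py;python3 - <<'E'
from h import *
import cv2
s=get_state();w=grab_frame("wrist");cv2.imwrite("pics/wrist10.png",w)
T=np.eye(4)
from scipy.spatial.transform import Rotation as R
T[:3,:3]=R.from_euler('xyz',s["ee_rot"]).as_matrix();T[:3,3]=s["eef_pos"]
c=camera_info("wrist");W=T@c["T_tool_cam"];np.save("W.npy",W)
g=(w.min(2)>200).astype(np.uint8);n,l,st,ce=cv2.connectedComponentsWithStats(g)
for i in range(1,n):
    if st[i,4]>150:
        d=W[:3,:3]@np.linalg.inv(c["camera_matrix"])@np.array([*ce[i],1]);o=W[:3,3];print(st[i],ce[i],o+d*(.055-o[2])/d[2])
E
```

```text
t 17.75
q [-0.3247  0.2418 -0.2326  0.0025 -1.0999  2.679 ]
eef_pos [ 0.4649 -0.3597  0.2155]
ee_rot [-3.1394  0.0036  0.7846]
force [0.3706 0.6789 0.5745]
width 0.000659996218189805
[ 96 104  39  37 408] [114.33578431 123.88480392] [ 0.41788338 -0.20799407  0.055     ]
[ 343  129   55   77 2146] [372.15890028 164.81780056] [ 0.52349895 -0.3531267   0.055     ]
[302 212  29  21 319] [316.84639498 220.3354232 ] [ 0.46749166 -0.35391839  0.055     ]
[ 279  252   81   38 1403] [311.73770492 268.07840342] [ 0.43823714 -0.37749311  0.055     ]
```

View pics/wrist10.png

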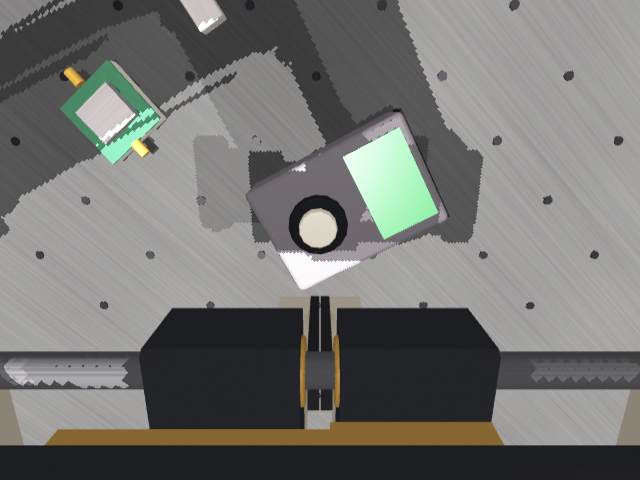

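>>> move_arm --rows '[{"delta_pos":[0,-0.1,-2.5],"delta_rot":[0,0,0],"hand":0},{"delta_pos":[0,0,-2.5],"delta_rot":[0,0,0],"hand":0},{"delta_pos":[0,0,-2.5],"delta_rot":[0,0,0],"hand":0},{"delta_pos":[0,0,-2],"delta_rot":[0,0,0],"hand":0},{"delta_pos":[0,0,-1.5],"delta_rot":[0,0,0],"hand":0},{"delta_pos":[0,0,-1],"delta_rot":[0,0,0],"hand":0},{"delta_pos":[0,0,-0.5],"delta_rot":[0,0,0],"hand":0},{"delta_pos":[0,0,-0.3],"delta_rot":[0,0,0],"hand":0},{"delta_pos":[0,0,-0.3],"delta_rot":[0,0,0],"hand":0},{"delta_pos":[0,0,-0.2],"delta_rot":[0,0,0],"hand":0}]'

```text
t: 18.8
eef_pos: [0.4665, -0.3589, 0.0855]
ee_rot: [3.141, 0.002, 0.787]
force: [-1.6, 0.4, 3.4]
width: 0.0003
```

```bash
python3 st.py
```

```text
t 18.8
q [-0.3222  0.3719 -0.3845  0.0035 -0.8146  2.6772]
eef_pos [ 0.4665 -0.3589  0.0855]
ee_rot [3.1407 0.0024 0.7866]
force [-1.5681  0.436   3.3891]
width 0.00030561229775442477
```

>>> move_arm --rows '[{"delta_pos":[0,0,-0.1],"delta_rot":[0,0,0],"hand":0},{"delta_pos":[0,0,0],"delta_rot":[0,0,0],"hand":0},{"delta_pos":[0,0,-0.1],"delta_rot":[0,0,0],"hand":0},{"delta_pos":[0,0,0],"delta_rot":[0,0,0],"hand":0},{"delta_pos":[0,0,-0.1],"delta_rot":[0,0,0],"hand":0},{"delta_pos":[0,0,0],"delta_rot":[0,0,0],"hand":0},{"delta_pos":[0,0,0],"delta_rot":[0,0,0],"hand":0},{"delta_pos":[0,0,0],"delta_rot":[0,0,0],"hand":0},{"delta_pos":[0,0,0],"delta_rot":[0,0,0],"hand":0},{"delta_pos":[0,0,0],"delta_rot":[0,0,0],"hand":0}]'

```text
t: 19.8
eef_pos: [0.4666, -0.359, 0.0832]
ee_rot: [3.14, 0.002, 0.787]
force: [-2.4, 3.0, 13.2]
width: 0.0005
```

```bash
python3 st.py;python3 - <<'E'
from station import *
import cv2
cv2.imwrite("pics/wrist11.png",grab_frame("wrist"))
E
```

```text
t 19.8
q [-0.3221  0.3747 -0.3869  0.0038 -0.8091  2.6772]
eef_pos [ 0.4666 -0.359   0.0832]
ee_rot [3.1403 0.0024 0.7869]
force [-2.3648  2.9653 13.2231]
width 0.0004963626276267084
```

View pics/wrist11.png

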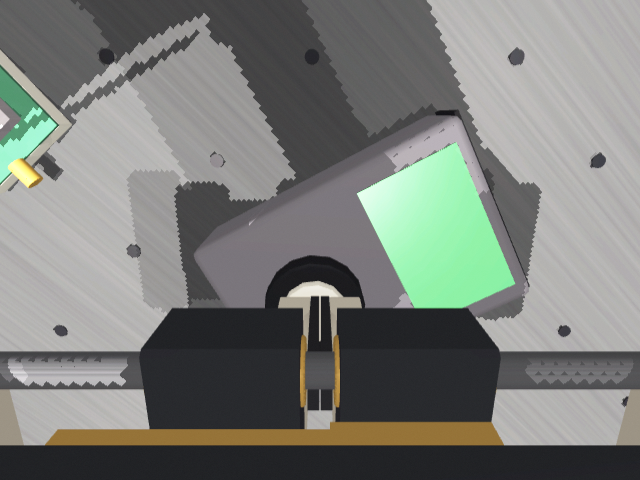

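```bash
python3 - <<'E'
from h import *
import cv2
np.set_printoptions(precision=4,suppress=True)
t=cv2.imread("pics/top9.png");s=cv2.imread("pics/side9.png");w=cv2.imread("pics/wrist10.png")
def cen(im,x0,y0,x1,y1,th):
    g=(im[y0:y1,x0:x1].min(2)>th).astype(np.uint8);n,l,st,ce=cv2.connectedComponentsWithStats(g)
    i=1+np.argmax(st[1:,4]);return ce[i]+[x0,y0],st[i]
W=np.load("W.npy");K=camera_info("wrist")["camera_matrix"]
def line(n,uv):
    if n=="wrist":T=W;k=K
    else:
        c=camera_info(n);T=c["world_from_camera"];k=c["camera_matrix"]
    d=T[:3,:3]@np.linalg.inv(k)@np.array([*uv,1]);return T[:3,3],d/np.linalg.norm(d)
ct=cen(t,496,292,516,312,235);cs=cen(cv2.imread("pics/side0.png"),385,158,405,178,200);cw=cen(w,297,203,342,250,185)
print(ct,cs,cw)
L=[line("top",ct[0]),line("side",cs[0]),line("wrist",cw[0])]
for sel in([0,1,2],[0,1],[0,2],[1,2]):
    A=sum(np.eye(3)-np.outer(L[i][1],L[i][1]) for i in sel);b=sum((np.eye(3)-np.outer(L[i][1],L[i][1]))@L[i][0] for i in sel)
    print(sel,np.linalg.solve(A,b))
cv2.imwrite("pics/btn.png",np.hstack([cv2.resize(cv2.imread("pics/side0.png")[145:195,350:420],(560,400),interpolation=cv2.INTER_CUBIC)]))
E
```

```text
(array([505.8031, 301.7008]), array([  4,   4,  13,  13, 127], dtype=int32)) (array([394.1235, 164.7778]), array([ 4,  3, 12,  9, 81], dtype=int32)) (array([317.5156, 229.1276]), array([  3,   9,  36,  35, 995], dtype=int32))
[0, 1, 2] [ 0.4652 -0.3569  0.0667]
[0, 1] [ 0.4651 -0.357   0.0667]
[0, 2] [ 0.4656 -0.3567  0.0674]
[1, 2] [ 0.465  -0.357   0.0665]
```

View pics/btn.png

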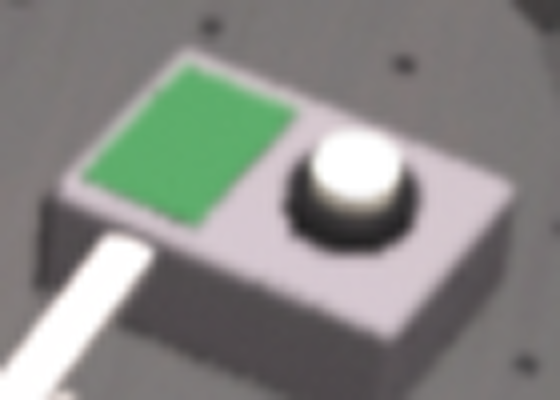

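>>> move_arm --rows '[{"delta_pos":[0,0,-0.1],"delta_rot":[0,0,0],"hand":0},{"delta_pos":[0,0,0],"delta_rot":[0,0,0],"hand":0},{"delta_pos":[0,0,0],"delta_rot":[0,0,0],"hand":0},{"delta_pos":[0,0,0],"delta_rot":[0,0,0],"hand":0},{"delta_pos":[0,0,0],"delta_rot":[0,0,0],"hand":0},{"delta_pos":[0,0,0],"delta_rot":[0,0,0],"hand":0},{"delta_pos":[0,0,0],"delta_rot":[0,0,0],"hand":0},{"delta_pos":[0,0,0],"delta_rot":[0,0,0],"hand":0},{"delta_pos":[0,0,0],"delta_rot":[0,0,0],"hand":0},{"delta_pos":[0,0,0],"delta_rot":[0,0,0],"hand":0}]'

```text
t: 20.85
eef_pos: [0.4666, -0.359, 0.083]
ee_rot: [3.14, 0.002, 0.787]
force: [-5.2, 5.6, 19.6]
width: 0.0004
```

>>> move_arm --rows '[{"delta_pos":[0,0,0.5],"delta_rot":[0,0,0],"hand":0},{"delta_pos":[0,0,0.5],"delta_rot":[0,0,0],"hand":0},{"delta_pos":[0,0,1],"delta_rot":[0,0,0],"hand":0},{"delta_pos":[0,0,2],"delta_rot":[0,0,0],"hand":0},{"delta_pos":[0,-1,3],"delta_rot":[0,0,0],"hand":0},{"delta_pos":[0,-2,3],"delta_rot":[0,0,0],"hand":0},{"delta_pos":[0,-3,3],"delta_rot":[0,0,0],"hand":0},{"delta_pos":[0,-3,3],"delta_rot":[0,0,0],"hand":0},{"delta_pos":[0,-3,1],"delta_rot":[0,0,0],"hand":0},{"delta_pos":[0,0,0],"delta_rot":[0,0,0],"hand":0}]'

```text
t: 21.85
eef_pos: [0.4663, -0.4821, 0.2527]
ee_rot: [3.139, 0.003, 0.784]
force: [-0.8, 0.1, -0.2]
width: 0.0003
```

```bash
python3 st.py;python3 - <<'E'
from station import *
import cv2
for n in("top","side"):cv2.imwrite(f"pics/{n}12.png",grab_frame(n))
E
```

```text
t 21.85
q [-0.5101  0.3476  0.0035  0.0037 -1.2246  2.8636]
eef_pos [ 0.4663 -0.4821  0.2527]
ee_rot [3.1387 0.0028 0.784 ]
force [-0.7868  0.1445 -0.1731]
width 0.0002938283127139154
```

View pics/top12.png

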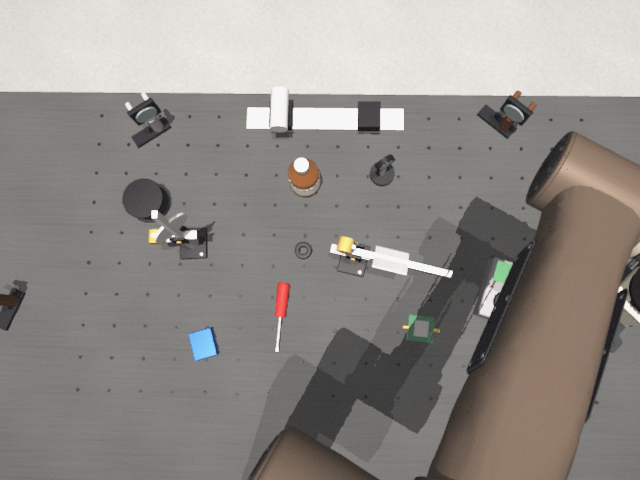

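View pics/side12.png

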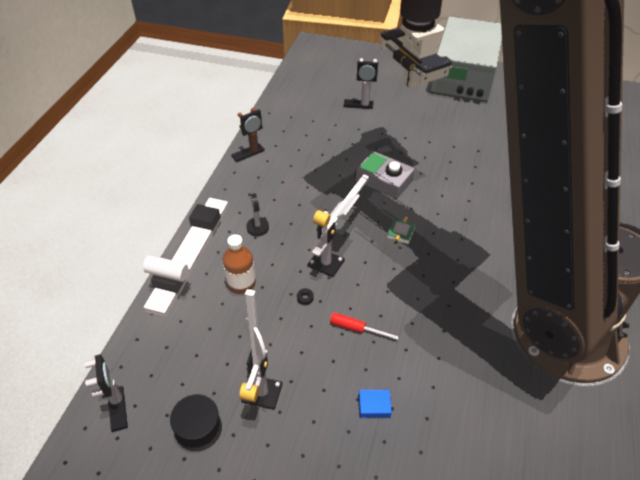

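Round arm stands upright, square arm is lowered, the button is out again, and nothing else has moved. The robot is clear of everything.

```bash
python3 -c "
from station import *
print(job_done())"
```

```text
the job is handed in; nothing more can be done
None
```

The round-disc arm is up and stays up by itself. After that I pressed the button fully in, released it, and handed the job in at about 22 s.

- **How I raised it:** I did not push the bar from below as the scene notes suggest. One approach ran into a joint limit, and the other would have hit the neighbouring square shutter. Instead I pushed the arm's counterweight stem sideways with closed fingers until it passed its balance point. Pushing readings peaked at about 2 N.
- **Button:** the fingertips went down to about 61 mm, against a measured button top of about 67 mm. The force rose to 19.6 N, well above the 5 N spring, so the button was on its stop.
- **Last checks:** the final pictures showed the round arm upright, the square arm lowered and the button out again. The loose objects looked unmoved, and the robot was touching nothing.
- **One disagreement:** my first estimate of the button's height, 55 mm, was wrong. Contact came about 12 mm higher than expected, with 3.4 N on the button, and I re-measured the height before the final press.

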